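Gauge the needle port's guide tube and present the tip to the reader

TASK

Check the depth of the needle port: take the gauge rod with the collar by its black handle from the rack, slide it down the inclined guide tube until its collar stops flat against the mouth, and draw it fully out again. Finish while still holding it in the gripper: the rod level and still in the air, its tip about 50 mm above the middle of the reader's round window, the gauge touching nothing but the gripper. Leave the plain rod without a collar on the rack and do not shift the two small vials, the beaker and the loose screw cap.

Things in the scene. Friction and masses are not known exactly. Their poses are not given: they have to be found in the camera images.
- gauge_center (a point): Handle centre of the gauge rod with a collar (80 to 150 g), straight along its x, tip to -x. From here: black handle to grip, x -30 to +30 mm, 14 wide (y), 16 high (z); square tail 8 mm thick to +71; round steel rod 8 mm thick to the tip at -143 (last 4 mm tapered); collar disc 26 mm across at -45 to -53. Starts loose and level in a place of the rack, axis 54 mm up, tip roughly towards the robot
- gauge_stop (a point): Centre of the collar's front face, which meets the tube mouth: 53 mm from the handle's centre towards the tip, 90 mm behind the tip; same axes as the gauge
- gauge_tip (a point): The end of the gauge's tip, 143 mm from the handle's centre; same axes as the gauge
- plain_rod_center (a point): Handle centre of the plain rod: same as the gauge in everything but without a collar; it lies in the rack's other place, parallel to the gauge, 84 mm beside it. To be left alone
- rack: White fixed rack, base 190 (x) x 140 (y) x 12 mm, origin under its centre. Two cross bars 10 mm thick at x = -70 and +72 mm, 62 mm high, with open-topped notches 10.4 mm wide, 12 mm deep at y = +42 and -42 mm, where the two rods lie along x (handle centre at x 10 to 30 mm, about 34 mm free under the handle); lift straight up to take one
- guide: Fixed needle port: aluminium base 130 mm (x) x 90 mm (y), 12 mm thick, origin under its centre, with white cheeks up to 74 mm high that carry the inclined guide tube. The tube lies in the plane of x and z; its open mouth looks along +x and upwards, away from the robot
- guide_tube: The straight steel guide tube, open at both ends, 115 mm long, 27 mm across outside, bore 14 mm. Origin: centre of its lower end. Its z axis runs up along the bore to the mouth, 40 degrees above level; the gauge goes in along -z, and its tip stays 25 mm short of the lower end when the collar stops
- tube_mouth (a point): Centre of the tube's mouth (upper end), 104 mm above the table; same axes as the guide tube
- reader: Grey fixed reader housing, 110 x 110 mm, 45 mm high, origin under its centre, nothing standing on it
- window (a point): Centre of the round window (50 mm across, in a white ring of 68 mm) in the reader's flat top, 45 mm above the table
- vial_a: Small standing vial, 26 mm across, 48 mm high, origin at its underside; bystander
- vial_b: Small standing vial like the other, 26 mm across, 48 mm high, origin at its underside; bystander
- beaker: Open glass beaker, 64 mm across, 75 mm high, origin at its underside; bystander
- screw_cap: Loose blue screw cap, 38 mm across, 14 mm high, origin at its underside; bystander
There are look-alikes about, which are no part of the job. Leave any pink look-alike of the part that bears gauge_center alone. What is shaped like the guide but yellow is not meant.

How it is judged:
By the outcome, as a careful person would: the job done as asked, in the order asked, and still so for the second after the job is handed in, while the arm keeps its last pose, push and grip.
It also fails if it takes over 51 s, if anything falls off the work surface, if the arm or the gripper's body presses on something with over 40 N, if the wrist force passes 120 N, or if a joint passes its speed limit or range.

ROBOT

A 6-joint arm with a two-finger parallel gripper is mounted at the origin on the work surface. World frame = base frame: x ahead of the robot, y to its left, z up, the work surface at z = 0. Lengths are in mm, angles in rad, forces in N, time in s.
With the tool pointing down it reaches from about 275 to 1000 mm from the base axis. Payload 8.4 kg.
Tool frame: the origin (TCP) lies at the very end of the fingers, on their centre line; the grasp point (between the pads) lies 19 mm behind it (r.tcp_to_grasp is the distance from the TCP to the grasp point, in mm); z points along the fingers, y is the line along which they close (so a half turn about z gives the same grasp; the last joint's range is limited). The gripper opens to 85 mm and grips with 20 to 120 N. Pads are 22 mm wide; open, the fingers measure 114 mm over their backs; the gripper's body (76 mm by 85 mm) begins 54 mm behind the grasp point. The pads swing forward as they close: fully open they stand 13 mm farther back than shut.
Start: joints at [1.281, 0.353, 1.633, -0, 1.155, -0.002], TCP at [177.401, 599.297, 231.281] pointing down, gripper open.
Joint ranges: [-2.63, 2.63], [-0.92, 2.1], [0.06, 2.66], [-1.3, 4.44], [0, 2.69], [-3.02, 3.02]. Speed limits (rad/s): [2.22, 2.22, 2.79, 3.14, 3.14, 3.14].

INTERFACE

Orientations are given as [roll, pitch, yaw] about the fixed x, y, z axes, in that order (R = Rz(yaw) Ry(pitch) Rx(roll)).
In Python, from rig import r gives the robot as it stands. The module is installed in compiled form; this text tells all that it offers.
- The arm moves only by the tool play_rows, never from a script. Its argument "rows" is a list of rows, each an object with "dp": the shift along the tool's x, y, z in units of 40 mm (1.0 is 40 mm), a list of three; "turn": the turn, a rotation vector about the tool's x, y, z in units of 6 degrees (1.0 is 6 degrees), a list of three; "fingers": the closure, from 0 (fully open) to 1 (shut). In form: [{"dp": [tx, ty, tz], "turn": [wx, wy, wz], "fingers": fingers}, ...]. A call has 1 to 5 rows; each row shifts and turns the commanded pose from where the row before left it, along the tool's axes as they then stand; what a row does not reach is not made up. A row lasts 1/12 s, in which the tool goes at most 41.7 mm and 7.16 degrees, less where a joint would pass 70% of its speed; a pose out of reach is approached as far as the arm can. A call is refused whole if a number of a shift passes 1 or a number of a turn 1, either way. A call with a gripper value outside its range is refused whole. The fingers move at their own pace and stop on an object; "force" is the grip in N (left out, the last holds). Time passes only in rows, so rows that do not move let the fingers close. It gives the time, the measured TCP pose, the force, the opening and the grip force at its end, in the units of the state.
- r.sense(): the state, without advancing time (a new reading comes with each control period).
- r.grab_frame(name): name is "scene" or "side" or "wrist"; returns a dict with "pixels" (400x640x3 uint8, red, green, blue), "fx", "fy", "cx", "cy" (pixels), "dist" ([k1, k2, p1, p2, k3] as OpenCV has them; the pictures are not rectified), "pose" (4x4, takes a point from camera to world coordinates). Camera axes: x right, y down, z forward; pixel columns grow to the right and rows downward; lengths in mm; the calibration is good to about 2 mm. A picture is of the moment at which its call begins. There is no depth.
- r.sign_off(): hands the job in; it is judged then, once.
The state is a dict: "clock": time; "qpos": joint angles; "qvel": joint speeds; "joint_efforts": joint torques, N m; "eef_pos": TCP position; "tcp_rot": TCP orientation; "contact_force": force on the tool from outside, world axes, zero at the start; "wrist_torque": the same for the moment, N m; "opening": opening from 0.0 (shut) to 1.0 (fully open); "grasp_force": force on a finger pad.
Only numpy, scipy, OpenCV 4.12 (cv2) and the standard library are available. Lean on these libraries where they do the work, as an engineer would, in place of code of your own. Each camera call takes 0.05 s, during which the arm holds its last target. There are 200 camera calls.

## Working session

There is one attempt and no reset: what is moved stays moved. The work goes in short steps, Python scripts to look and compute and a tool call to move; the robot and the scene stay as the last step left them, time stands still between calls to the robot, and variables do not carry over. Pictures are saved under pics/ and viewed, at most 10 in all, crops included, and the job is handed in when it is done.

Besides the shell and the picture viewer there is one more tool, called after "Call:" in YAML: its name, and indented under it one key for each argument. play_rows: Moves the arm, as the interface text tells. Its arguments: {"type":"object","properties":{"rows":{"type":"array"},"force":{"type":"number"}},"required":["rows"]}

```bash
mkdir -p pics; cat > h.py <<'E'
import numpy as np, cv2
from rig import r
from scipy.spatial.transform import Rotation as R
def grab(n,f=None):
    d=r.grab_frame(n)
    if f: cv2.imwrite('pics/'+f,d['pixels'][:,:,::-1])
    return d
def ray(d,uv):
    K=np.array([[d['fx'],0,d['cx']],[0,d['fy'],d['cy']],[0,0,1.]])
    p=cv2.undistortPoints(np.array(uv,float).reshape(-1,1,2),K,np.array(d['dist'],float)).reshape(-1,2)
    P=np.array(d['pose']);v=np.c_[p,np.ones(len(p))]@P[:3,:3].T
    return P[:3,3],v
def plane(d,uv,z):
    o,v=ray(d,uv); return o+v*((z-o[2])/v[:,2])[:,None]
def tri(d1,p1,d2,p2):
    o1,v1=ray(d1,p1);o2,v2=ray(d2,p2);out=[]
    for a,b in zip(v1,v2):
        t=np.linalg.lstsq(np.c_[a,-b],o2-o1,rcond=None)[0]
        out.append(np.r_[(o1+a*t[0]+o2+b*t[1])/2,np.linalg.norm(o1+a*t[0]-o2-b*t[1])])
    return np.array(out)
E
python3 - <<'E'
from h import *
import pickle
D={}
for n in("scene","side","wrist"):
    D[n]=grab(n,n+'0.png'); print(n,np.round(D[n]['pose'],2).tolist(),D[n]['fx'])
pickle.dump(D,open('d0.pkl','wb'))
print(r.sense())
E
```

```text
scene [[0.55, 0.67, -0.49, 1175.46], [0.83, -0.46, 0.31, -258.51], [-0.02, -0.58, -0.81, 1138.4], [0.0, 0.0, 0.0, 1.0]] 476.46670488485654
side [[0.91, -0.32, 0.26, 231.7], [-0.41, -0.69, 0.59, -575.61], [-0.01, -0.64, -0.76, 1013.68], [0.0, 0.0, 0.0, 1.0]] 388.83539388460724
wrist [[0.28, 0.92, 0.26, 112.43], [0.96, -0.27, -0.08, 618.29], [-0.0, 0.27, -0.96, 372.31], [0.0, 0.0, 0.0, 1.0]] 291.0443070285793
{'clock': 0.15, 'qpos': array([ 1.28060818e+00,  3.53489858e-01,  1.63394437e+00,  2.86192423e-05,
        1.15524937e+00, -2.40495238e-03]), 'qvel': array([ 0.00022201, -0.00375042, -0.00243713, -0.00033047, -0.00137233,
       -0.00040642]), 'joint_efforts': array([ 2.47539811e-04, -6.05631852e+01, -3.42339563e+01,  1.02241231e-04,
        6.22213600e-03, -1.82935003e-05]), 'eef_pos': array([177.28057195, 598.94437352, 230.74176311]), 'tcp_rot': array([-3.14050178e+00, -2.87945777e-05,  2.85379788e+00]), 'contact_force': array([ 0.0304011 , -0.31030977,  0.27322636]), 'wrist_torque': array([ 0.00615256,  0.00531269, -0.00674804]), 'grasp_force': 0.0, 'opening': 0.9991991959262566}
```

View pics/scene0.png

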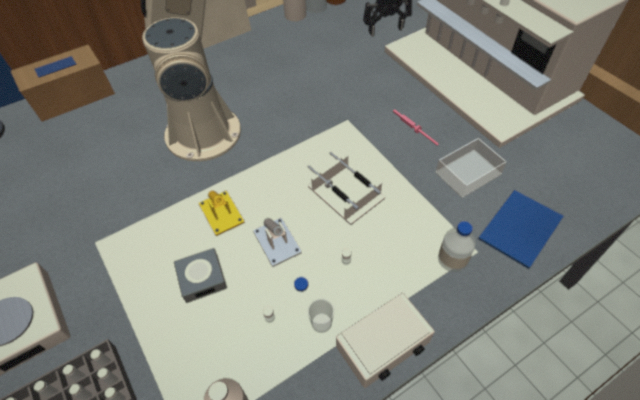

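View pics/side0.png

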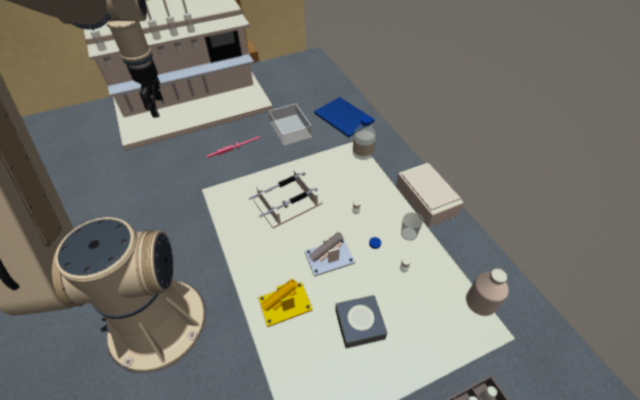

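The scene view shows the rack at about (345,187), the guide at (277,240), the yellow decoy at (221,210), and the reader at (200,273). In the side view the rack is at (286,195), the guide at (329,252) and the reader at (361,320). I'll zoom in on the important regions.

```bash
python3 - <<'E'
from h import *
import pickle
D=pickle.load(open('d0.pkl','rb'))
def c(n,x,y,w,h,s): return cv2.resize(D[n]['pixels'][y:y+h,x:x+w,::-1],None,fx=s,fy=s,interpolation=cv2.INTER_CUBIC)
a=np.hstack([c('scene',300,140,100,75,4),c('side',240,160,100,75,4)])
b=np.hstack([c('scene',240,200,100,75,4),c('side',290,220,100,75,4)])
cv2.imwrite('pics/crop0.png',np.vstack([a,b]))
E
```

```text
(no output)
```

View pics/crop0.png

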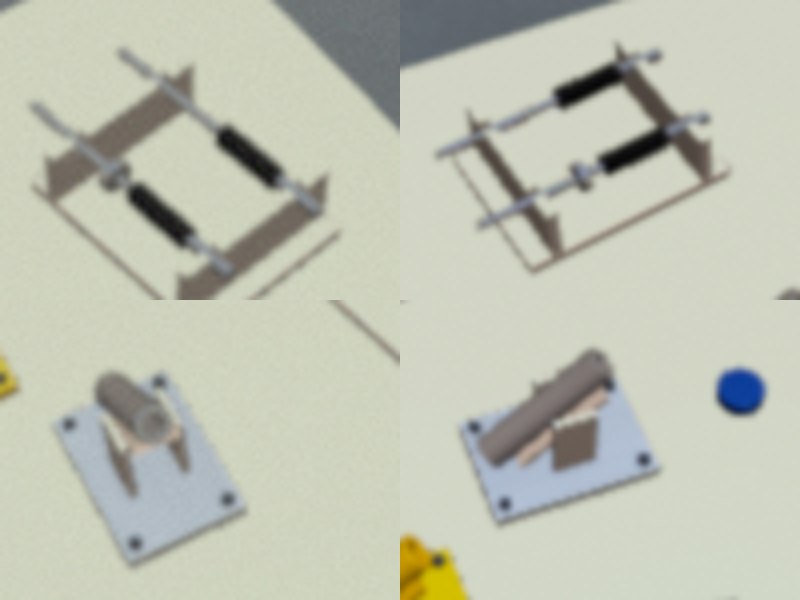

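The gauge, which carries the collar, has its handle at scene (340,194) and side (299,197). The plain rod is the one further from the reader. Guide bolts and mouth are clear, so I'll compute positions.

```bash
python3 - <<'E'
from h import *
import pickle
D=pickle.load(open('d0.pkl','rb'))
S,T=D['scene'],D['side']
np.set_printoptions(precision=1,suppress=True)
def blob(d,x0,y0,x1,y1,thr=45):
    g=d['pixels'][y0:y1,x0:x1].max(2)
    m=(g<thr).astype(np.uint8); n,l,st,c=cv2.connectedComponentsWithStats(m)
    for i in range(1,n):
        if st[i,4]>25: print(st[i,4],c[i]+[x0,y0])
    return [c[i]+[x0,y0] for i in range(1,n) if st[i,4]>25]
hs=blob(S,320,165,385,210); ht=blob(T,270,170,312,207)
for a in hs: print('hS',plane(S,a,54))
for a in ht: print('hT',plane(T,a,54))
# rod tip / tail ends (z 54), crops
c4=lambda x,y,ox,oy:(x/4+ox,y/4+oy)
print('gauge tip,tail S',plane(S,[c4(34,104,300,140),c4(230,269,300,140)],54))
print('gauge tip,tail T',plane(T,[c4(80,225,240,160),c4(308,118,240,160)],54))
bs=[c4(68,125,240,200),c4(160,82,240,200),c4(228,199,240,200),c4(135,244,240,200)]
bt=[c4(75,128,290,220),c4(210,84,290,220),c4(244,160,290,220),c4(105,204,290,220)]
for d,b in((S,bs),(T,bt)):
    p=plane(d,b,12);print(p)
    print('guide c',p.mean(0))
    e=p[2]-p[1] if 0 else None
    for i in range(4): q=p[(i+1)%4]-p[i];print('  edge',i,np.hypot(*q[:2]),np.degrees(np.arctan2(q[1],q[0])))
print('mouth S',plane(S,[c4(154,122,240,200)],104))
for d,(x0,y0,x1,y1) in((S,(172,245,230,302)),(T,(330,290,392,350))):
    px=d['pixels'][y0:y1,x0:x1].astype(int); m=(px.min(2)>130).astype(np.uint8)
    n,l,st,c=cv2.connectedComponentsWithStats(m)
    for i in range(1,n):
        # skip borders
        x,y,w,h,a=st[i]
        if a>100 and x>0 and y>0 and x+w<x1-x0 and y+h<y1-y0: print('win',a,plane(d,[c[i]+[x0,y0]],45))
E
```

```text
54 [361.6 178.6]
51 [339.2 193. ]
56 [286.7 181. ]
60 [298.4 197.3]
hS [[487.1 292.3  54. ]]
hS [[494.1 208.5  54. ]]
hT [[489.9 290.8  54. ]]
hT [[498.2 207.1  54. ]]
gauge tip,tail S [[358.6 190.   54. ]
 [564.1 222.5  54. ]]
gauge tip,tail T [[359.7 185.3  54. ]
 [567.1 212.9  54. ]]
[[448.8 -40.5  12. ]
 [453.7  31.4  12. ]
 [563.5  21.3  12. ]
 [558.2 -48.8  12. ]]
guide c [506.   -9.2  12. ]
  edge 0 72.0437646918927 86.10211325781945
  edge 1 110.29048595670932 -5.262604057823329
  edge 2 70.27111838940222 -94.35916226830389
  edge 3 109.69677790501227 175.65719623918864
[[455.7  26.1  12. ]
 [566.4  19.2  12. ]
 [559.1 -52.3  12. ]
 [449.8 -43.1  12. ]]
guide c [507.8 -12.5  12. ]
  edge 0 110.96033658098055 -3.5274925262351484
  edge 1 71.88549659322797 -95.86080533040227
  edge 2 109.6386859461145 175.1790149278963
  edge 3 69.3688647889699 85.16980438729435
mouth S [[537.4 -11.2 104. ]]
win 539 [[ 490.  -230.9   45. ]]
win 560 [[ 491.9 -232.7   45. ]]
```

```bash
cat >> h.py <<'E'
from scipy.linalg import logm,expm
def T(p,Rm):
    M=np.eye(4);M[:3,:3]=Rm;M[:3,3]=p;return M
def cur():
    s=r.sense();return T(s['eef_pos'],R.from_euler('xyz',s['tcp_rot']).as_matrix())
def rod_R(yaw,tilt):
    # rod dir tip->tail: yaw (deg), rising by tilt; tool x towards tip, z perpendicular downwards
    a,t=np.radians([yaw,tilt])
    u=np.array([np.cos(a)*np.cos(t),np.sin(a)*np.cos(t),np.sin(t)])
    y=np.cross([0,0,1],u);y/=np.linalg.norm(y)
    x=-u; 
    z=np.cross(x,y); 
    return np.c_[x,y,z]
def go(M,N=None,start=None):
    A=np.linalg.inv(cur() if start is None else start)@M
    w=R.from_matrix(A[:3,:3]).as_rotvec(degrees=True)
    n=int(np.ceil(max(np.abs(A[:3,3]).max()/39,np.linalg.norm(A[:3,3])/40,np.abs(w).max()/5.9))) if N is None else N
    B=np.real(expm(logm(A)/max(n,1)))
    print('rows',n,'dp',np.round(B[:3,3]/40,3).tolist(),'turn',np.round(R.from_matrix(B[:3,:3]).as_rotvec(degrees=True)/6,3).tolist(),'total mm',np.round(A[:3,3],1),'deg',np.round(w,1))
E
python3 - <<'E'
from h import *
Rm=rod_R(8.5,0);print(Rm.round(2))
go(T([494,208,140],Rm))
E
```

```text
[[-0.99 -0.15  0.  ]
 [-0.15  0.99  0.  ]
 [-0.    0.   -1.  ]]
rows 13 dp [-0.677, -0.702, 0.175] turn [-0.001, -0.0, -0.32] total mm [-414.7 -284.9   91. ] deg [ -0.1  -0.  -25. ]
```

Call:
play_rows:
  rows:
    - {"dp":[-0.677,-0.702,0.175],"turn":[0,0,-0.32],"fingers":0}
    - {"dp":[-0.677,-0.702,0.175],"turn":[0,0,-0.32],"fingers":0}
    - {"dp":[-0.677,-0.702,0.175],"turn":[0,0,-0.32],"fingers":0}
    - {"dp":[-0.677,-0.702,0.175],"turn":[0,0,-0.32],"fingers":0}
    - {"dp":[-0.677,-0.702,0.175],"turn":[0,0,-0.32],"fingers":0}

```text
clock: 0.57
eef_pos: [278.9, 431.0, 195.8]
tcp_rot: [-3.141, -0.0, 3.024]
contact_force: [1.4, 1.0, 0.3]
opening: 1.002
grasp_force: 0.0
```

Call:
play_rows:
  rows:
    - {"dp":[-0.677,-0.702,0.175],"turn":[0,0,-0.32],"fingers":0}
    - {"dp":[-0.677,-0.702,0.175],"turn":[0,0,-0.32],"fingers":0}
    - {"dp":[-0.677,-0.702,0.175],"turn":[0,0,-0.32],"fingers":0}
    - {"dp":[-0.677,-0.702,0.175],"turn":[0,0,-0.32],"fingers":0}
    - {"dp":[-0.677,-0.702,0.175],"turn":[0,0,-0.32],"fingers":0}

```text
clock: 0.98
eef_pos: [406.9, 283.8, 161.0]
tcp_rot: [-3.142, -0.0, -3.092]
contact_force: [0.4, 1.2, -0.1]
opening: 1.0
grasp_force: 0.0
```

Call:
play_rows:
  rows:
    - {"dp":[-0.677,-0.702,0.175],"turn":[0,0,-0.32],"fingers":0}
    - {"dp":[-0.677,-0.702,0.175],"turn":[0,0,-0.32],"fingers":0}
    - {"dp":[-0.677,-0.702,0.175],"turn":[0,0,-0.32],"fingers":0}
    - {"dp":[0,0,0],"turn":[0,0,0],"fingers":0}
    - {"dp":[0,0,0],"turn":[0,0,0],"fingers":0}

```text
clock: 1.4
eef_pos: [494.9, 206.7, 139.6]
tcp_rot: [-3.141, -0.001, -2.997]
contact_force: [0.6, -0.0, -0.5]
opening: 0.999
grasp_force: 0.0
```

```bash
python3 - <<'E'
from h import *
import pickle
d=grab('wrist','wrist1.png');pickle.dump(d,open('w1.pkl','wb'))
go(T([494,208,140],rod_R(8.5,0)))
E
```

```text
rows 1 dp [-0.004, 0.009, -0.004] turn [-0.0, -0.011, -0.027] total mm [-0.1  0.4 -0.1] deg [-0.  -0.1 -0.2]
```

View pics/wrist1.png

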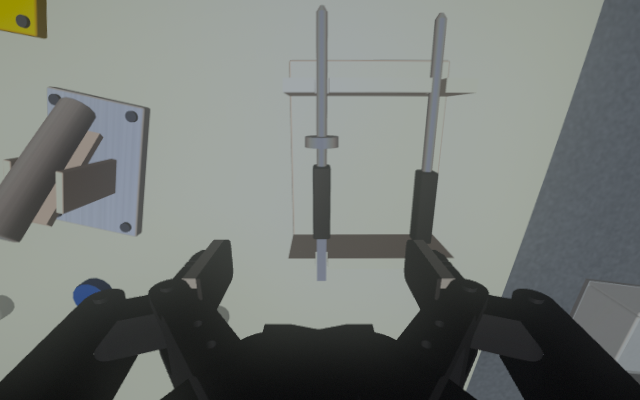

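The wrist view shows the gauge almost vertical: tip (322,6), collar (322,142), handle rows 166–238, tail end (322,280). The plain rod is to its right, clear of the right finger.

```bash
python3 - <<'E'
from h import *
import pickle
np.set_printoptions(precision=1,suppress=True)
d=pickle.load(open('w1.pkl','rb'))
px=d['pixels'].astype(int)
for y in (50,120,156,180,200,220,250,270):
    row=px[y,295:350].max(1); bg=px[y,298].max()
    k=np.where(row<bg-18)[0]; print(y,k.min()+295,k.max()+295)
e=plane(d,[(322,6),(322,280)],54);h=plane(d,[(322,166),(321.5,238.5)],60)
print(e,h,h.mean(0)); q=e[1]-e[0];print(np.hypot(*q[:2]),np.degrees(np.arctan2(q[1],q[0])))
print('ctr from tip/tail',e[0]+q*143/214)
c=e[0]+q*143/214
go(T([c[0],c[1],36],rod_R(np.degrees(np.arctan2(q[1],q[0])),0)))
E
```

```text
50 316 327
120 316 326
156 316 326
180 312 330
200 312 330
220 312 330Traceback (most recent call last):
  File "<stdin>", line 8, in <module>
    return umr_minimum(a, axis, None, out, keepdims, initial, where)
ValueError: zero-size array to reduction operation minimum which has no identity
```

```bash
python3 - <<'E'
from h import *
import pickle
np.set_printoptions(precision=1,suppress=True)
d=pickle.load(open('w1.pkl','rb'))
e=plane(d,[(321.7,6),(321.5,280)],54);h=plane(d,[(321.3,166),(321.3,238.5)],60)
print(e,h,h.mean(0)); q=e[1]-e[0];yaw=np.degrees(np.arctan2(q[1],q[0]));print(np.hypot(*q[:2]),yaw)
c=e[0]+q*143/214;print(c)
c=(c+h.mean(0))/2
go(T([c[0],c[1],36],rod_R(yaw,0)))
E
```

```text
[[356.6 188.8  54. ]
 [569.  220.1  54. ]] [[466.9 204.7  60. ]
 [526.8 213.6  60. ]] [496.8 209.2  60. ]
214.65587560762262 8.394861448157846
[498.5 209.7  54. ]
rows 3 dp [-0.034, 0.011, 0.865] turn [-0.0, -0.004, -0.003] total mm [ -4.1   1.3 103.8] deg [-0.  -0.1 -0.1]
```

Call:
play_rows:
  rows:
    - {"dp":[-0.034,0.011,0.7],"turn":[0,0,0],"fingers":0.2}
    - {"dp":[-0.034,0.011,0.7],"turn":[0,0,0],"fingers":0.2}
    - {"dp":[-0.034,0.011,0.7],"turn":[0,0,0],"fingers":0.3}
    - {"dp":[0,0,0.495],"turn":[0,0,0],"fingers":0.4}
    - {"dp":[0,0,0],"turn":[0,0,0],"fingers":0.5}
  force: 70

```text
clock: 1.87
eef_pos: [494.3, 210.2, 33.3]
tcp_rot: [-3.14, -0.006, -2.992]
contact_force: [-0.7, -0.5, -0.4]
opening: 0.499
grasp_force: 0.0
```

Call:
play_rows:
  rows:
    - {"dp":[0,0,0],"turn":[0,0,0],"fingers":0.7}
    - {"dp":[0,0,0],"turn":[0,0,0],"fingers":0.85}
    - {"dp":[0,0,0],"turn":[0,0,0],"fingers":1}
    - {"dp":[0,0,0],"turn":[0,0,0],"fingers":1}
    - {"dp":[0,0,0],"turn":[0,0,0],"fingers":1}
  force: 70

```text
clock: 2.28
eef_pos: [498.4, 210.6, 38.0]
tcp_rot: [3.141, 0.002, -2.994]
contact_force: [-4.0, 0.8, 8.1]
opening: 0.146
grasp_force: 69.6
```

Call:
play_rows:
  rows:
    - {"dp":[0,0,0],"turn":[0,0,0],"fingers":1}
    - {"dp":[0,0,0],"turn":[0,0,0],"fingers":1}
    - {"dp":[0,0,0],"turn":[0,0,0],"fingers":1}
  force: 70

```text
clock: 2.53
eef_pos: [498.4, 210.6, 38.0]
tcp_rot: [3.141, 0.002, -2.994]
contact_force: [-3.0, 0.8, 8.3]
opening: 0.149
grasp_force: 69.7
```

Call:
play_rows:
  rows:
    - {"dp":[0,0,-0.4],"turn":[0,0,0],"fingers":1}
    - {"dp":[0,0,-0.8],"turn":[0,0,0],"fingers":1}
    - {"dp":[0,0,-1],"turn":[0,0,0],"fingers":1}
    - {"dp":[0,0,-1],"turn":[0,0,0],"fingers":1}
    - {"dp":[0,0,-0.8],"turn":[0,0,0],"fingers":1}

```text
clock: 2.95
eef_pos: [498.4, 210.4, 200.1]
tcp_rot: [3.141, 0.003, -2.994]
contact_force: [1.2, -0.2, -1.3]
opening: 0.151
grasp_force: 68.4
```

Call:
play_rows:
  rows:
    - {"dp":[0,0,0],"turn":[0,0,0],"fingers":1}
    - {"dp":[0,0,0],"turn":[0,0,0],"fingers":1}

```text
clock: 3.12
eef_pos: [499.2, 210.8, 199.3]
tcp_rot: [3.14, 0.006, -2.994]
contact_force: [-0.5, -0.0, -1.9]
opening: 0.149
grasp_force: 68.5
```

```bash
python3 - <<'E'
from h import *
import pickle
d=grab('wrist','wrist2.png');pickle.dump(d,open('w2.pkl','wb'))
s=r.sense();print(s['eef_pos'],s['tcp_rot'],s['contact_force'],s['wrist_torque'],s['qpos'])
E
```

```text
[498.0103421  210.26350281 197.31433955] [ 3.14100516e+00  2.05954421e-03 -2.99376211e+00] [ 0.3049247   0.98888733 -2.29226085] [-0.0191682  -0.08996536  0.03055719] [ 3.96688463e-01  2.58320233e-01  1.84974664e+00  7.24140932e-05
  1.03138499e+00 -1.32197614e+00]
```

View pics/wrist2.png

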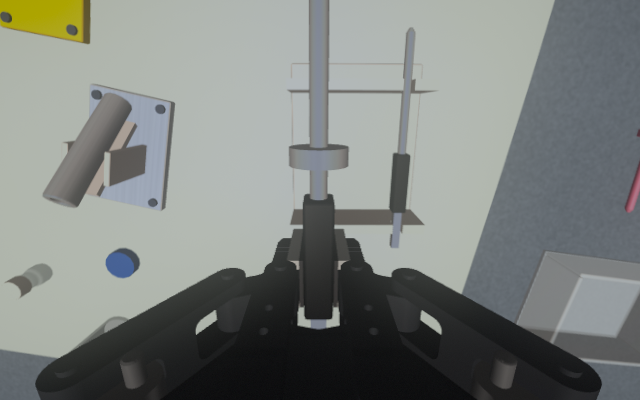

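The gauge is held straight: rod column ≈319, collar at (319,157), handle rows 195–318, and the plain rod still lies in the rack at (400,180). Next is the pre-insertion pose.

```bash
cat >> h.py <<'E'
def tcp_for(hc,Rm,off): return T(np.array(hc)-Rm@np.array(off),Rm)  # off: handle centre in tool frame
E
python3 - <<'E'
from h import *
Rm=rod_R(-4.6,40);u=-Rm[:,0];m=np.array([537,-12,104.])
M=tcp_for(m+(143+35)*u,Rm,[0,0,-16]);print(M.round(2))
go(M,13)
E
```

```text
[[-7.6000e-01  8.0000e-02  6.4000e-01  6.8317e+02]
 [ 6.0000e-02  1.0000e+00 -5.0000e-02 -2.3760e+01]
 [-6.4000e-01 -0.0000e+00 -7.7000e-01  2.0616e+02]
 [ 0.0000e+00  0.0000e+00  0.0000e+00  1.0000e+00]]
rows 13 dp [-0.33, -0.466, 0.099] turn [0.059, -0.509, 0.16] total mm [-148.7 -258.7   -8.7] deg [  4.6 -39.7  12.5]
```

Call:
play_rows:
  rows:
    - {"dp":[-0.33,-0.466,0.099],"turn":[0.059,-0.509,0.16],"fingers":1}
    - {"dp":[-0.33,-0.466,0.099],"turn":[0.059,-0.509,0.16],"fingers":1}
    - {"dp":[-0.33,-0.466,0.099],"turn":[0.059,-0.509,0.16],"fingers":1}
    - {"dp":[-0.33,-0.466,0.099],"turn":[0.059,-0.509,0.16],"fingers":1}
    - {"dp":[-0.33,-0.466,0.099],"turn":[0.059,-0.509,0.16],"fingers":1}

```text
clock: 3.58
eef_pos: [574.8, 124.1, 182.7]
tcp_rot: [-3.121, 0.267, -3.076]
contact_force: [-0.0, 0.2, -1.2]
opening: 0.147
grasp_force: 68.4
```

Call:
play_rows:
  rows:
    - {"dp":[-0.33,-0.466,0.099],"turn":[0.059,-0.509,0.16],"fingers":1}
    - {"dp":[-0.33,-0.466,0.099],"turn":[0.059,-0.509,0.16],"fingers":1}
    - {"dp":[-0.33,-0.466,0.099],"turn":[0.059,-0.509,0.16],"fingers":1}
    - {"dp":[-0.33,-0.466,0.099],"turn":[0.059,-0.509,0.16],"fingers":1}
    - {"dp":[-0.33,-0.466,0.099],"turn":[0.059,-0.509,0.16],"fingers":1}

```text
clock: 4.0
eef_pos: [645.3, 32.9, 190.2]
tcp_rot: [-3.124, 0.535, 3.122]
contact_force: [-1.1, -0.0, -1.5]
opening: 0.145
grasp_force: 68.5
```

Call:
play_rows:
  rows:
    - {"dp":[-0.33,-0.466,0.099],"turn":[0.059,-0.509,0.16],"fingers":1}
    - {"dp":[-0.33,-0.466,0.099],"turn":[0.059,-0.509,0.16],"fingers":1}
    - {"dp":[-0.33,-0.466,0.099],"turn":[0.059,-0.509,0.16],"fingers":1}
    - {"dp":[0,0,0],"turn":[0,0,0],"fingers":1}
    - {"dp":[0,0,0],"turn":[0,0,0],"fingers":1}

```text
clock: 4.42
eef_pos: [681.6, -24.5, 202.5]
tcp_rot: [-3.14, 0.692, 3.062]
contact_force: [0.7, 1.1, -2.3]
opening: 0.149
grasp_force: 68.6
```

```bash
python3 - <<'E'
from h import *
import pickle
D={n:grab(n) for n in('wrist','scene','side')};pickle.dump(D,open('d3.pkl','wb'))
Rm=rod_R(-4.6,40);u=-Rm[:,0];m=np.array([537,-12,104.])
go(tcp_for(m+(143+35)*u,Rm,[0,0,-16]))
w=cv2.resize(D['wrist']['pixels'],(400,250))
def c(n,x,y): return cv2.resize(D[n]['pixels'][y:y+75,x:x+100],None,fx=4,fy=4,interpolation=cv2.INTER_CUBIC)
w=D['wrist']['pixels'][0:300,120:520]
cv2.imwrite('pics/c3.png',np.vstack([np.hstack([c('scene',245,205),c('side',290,210)]),np.hstack([w,w*0])])[:,:,::-1])
s=r.sense();print(s['contact_force'],s['qpos'])
E
```

```text
rows 1 dp [-0.046, -0.016, -0.029] turn [-0.002, -0.041, 0.017] total mm [-1.8 -0.6 -1.2] deg [-0.  -0.2  0.1]
[-0.07528184 -0.3058026  -0.91765411] [-0.01491341  0.24783307  2.06511425 -0.30110117  0.14213355 -1.22402511]
```

View pics/c3.png

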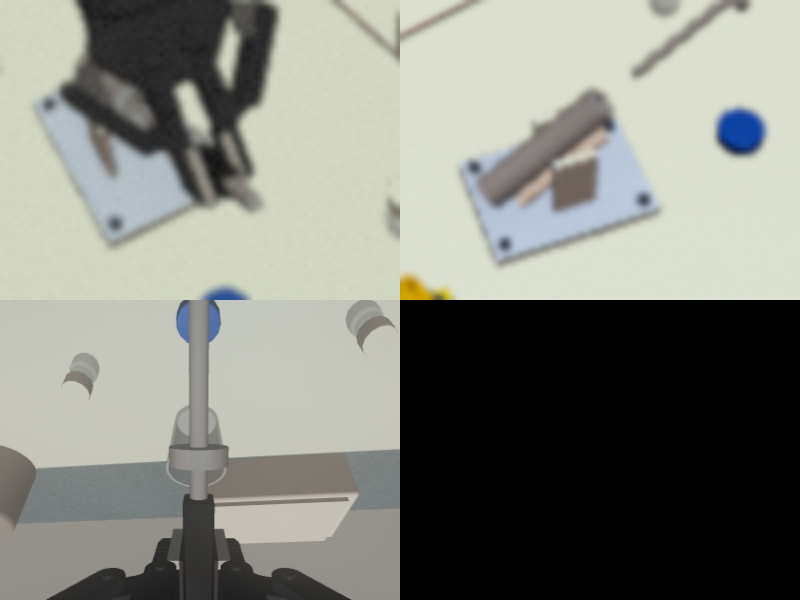

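The side view shows the rod tip near crop (636,74) lined up with the tube mouth at (598,98), while the scene view is blocked by the arm. I'll measure the guide from the earlier wrist frames and check the tip against the side view.

```bash
python3 - <<'E'
from h import *
import pickle
np.set_printoptions(precision=1,suppress=True)
def bolts(d,x0,y0,x1,y1,thr):
    g=d['pixels'][y0:y1,x0:x1].max(2); m=(g<thr).astype(np.uint8)
    n,l,st,c=cv2.connectedComponentsWithStats(m)
    return np.array([c[i]+[x0,y0] for i in range(1,n) if 40<st[i,4]<250])
for f,box in(('w1.pkl',(45,85,152,240)),('w2.pkl',(85,82,175,215))):
    d=pickle.load(open(f,'rb'))
    for thr in (70,95):
        b=bolts(d,*box,thr); print(f,b.tolist()); 
        if len(b): print(plane(d,b,12))
D=pickle.load(open('d3.pkl','rb'));T_=D['side']
def proj(d,P):
    W=np.linalg.inv(np.array(d['pose']));K=np.array([[d['fx'],0,d['cx']],[0,d['fy'],d['cy']],[0,0,1.]])
    return cv2.projectPoints(np.atleast_2d(P).astype(float),cv2.Rodrigues(W[:3,:3])[0],W[:3,3],K,np.array(d['dist'],float))[0].reshape(-1,2)
C=cur();pts=[(C@np.array([x,0,-16,1]))[:3] for x in(143,53,-71)]
print('pred tip,stop,tail',np.array(pts),proj(T_,pts))
u=-rod_R(-4.6,40)[:,0]
for m in ([537,-12,104],[539,-12,104],[537,-9,104]): print('mouth/low',proj(T_,[m,np.array(m)-115*u]))
E
```

```text
w1.pkl []
w1.pkl [[53.97826086956522, 98.33695652173913], [131.34, 116.25], [53.23170731707317, 217.76829268292684], [125.36111111111111, 226.5]]
[[448.3 -41.2  12. ]
 [454.6  29.6  12. ]
 [565.6 -53.   12. ]
 [564.1  20.7  12. ]]
w2.pkl []
w2.pkl [[129.01694915254237, 136.52542372881356], [167.96190476190475, 150.45714285714286]]
[[489.5  -5.5  12. ]
 [499.   38.6  12. ]]
pred tip,stop,tail [[562.8 -13.7 124.9]
 [631.7 -19.1 182.5]
 [726.8 -26.5 261.8]] [[347.9 227.7]
 [372.2 208.2]
 [408.  179.5]]
mouth/low [[339.2 234.6]
 [310.7 257.6]]
mouth/low [[339.9 234.4]
 [311.3 257.3]]
mouth/low [[338.8 233.8]
 [310.3 256.8]]
```

```bash
python3 - <<'E'
from h import *
import pickle
D=pickle.load(open('d3.pkl','rb'));w=pickle.load(open('w2.pkl','rb'))
a=cv2.resize(w['pixels'][85:215,35:180],None,fx=4,fy=4,interpolation=cv2.INTER_CUBIC)[:520]
b=cv2.resize(D['side']['pixels'][205:270,300:327+0],None,fx=8,fy=8,interpolation=cv2.INTER_CUBIC)
b=cv2.resize(D['side']['pixels'][205:270,305:360],None,fx=4,fy=8,interpolation=cv2.INTER_CUBIC)
print(a.shape,b.shape)
cv2.imwrite('pics/c4.png',np.hstack([a,b])[:,:,::-1])
E
```

```text
(520, 580, 3) (520, 220, 3)
```

View pics/c4.png

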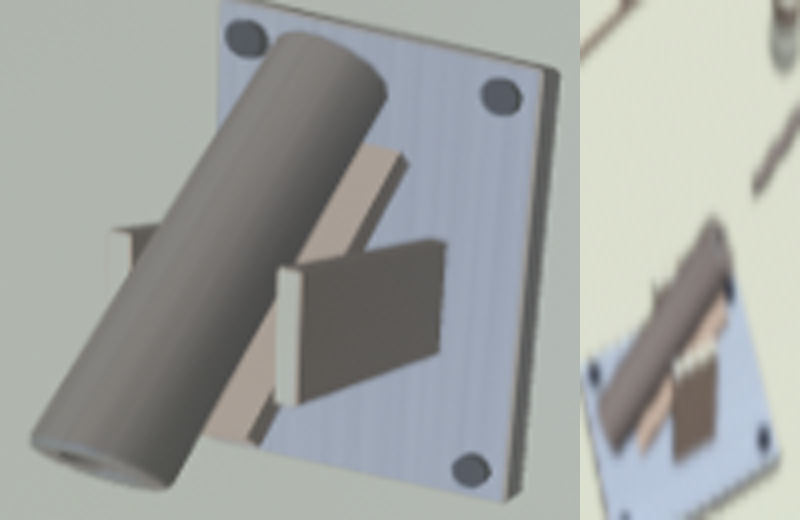

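```bash
cat >> h.py <<'E'
def proj(d,P):
    W=np.linalg.inv(np.array(d['pose']));K=np.array([[d['fx'],0,d['cx']],[0,d['fy'],d['cy']],[0,0,1.]])
    return cv2.projectPoints(np.atleast_2d(P).astype(float),cv2.Rodrigues(W[:3,:3])[0],W[:3,3],K,np.array(d['dist'],float))[0].reshape(-1,2)
E
python3 - <<'E'
from h import *
import pickle
np.set_printoptions(precision=2,suppress=True)
w=pickle.load(open('w2.pkl','rb'));D=pickle.load(open('d3.pkl','rb'));s=D['side']
f=lambda P:[(x/4+35,y/4+85) for x,y in P]
rim=plane(w,f([(31,440),(172,488)]),104);print('rim',rim,np.linalg.norm(rim[1]-rim[0]),rim.mean(0))
lo=plane(w,f([(279,42),(387,97)]),104-115*np.sin(np.radians(40)));print('low',lo,np.linalg.norm(lo[1]-lo[0]),lo.mean(0))
q=rim.mean(0)-lo.mean(0);print('yaw',np.degrees(np.arctan2(q[1],q[0])),np.hypot(*q[:2]),'exp',115*np.cos(np.radians(40)))
b=plane(w,f([(246,39),(501,97),(471,470)]),12);print('bolts',b,'ctr',(b[0]+b[2])/2)
# rod centreline in side
px=s['pixels'].astype(float).mean(2)
C=cur();P=proj(s,[(C@np.array([x,0,-16,1]))[:3] for x in np.arange(143,60,-10)])
print('pred rod',P[:4].tolist())
for c in range(345,368,2):
    y0=np.interp(c,P[:,0],P[:,1]);a=int(y0)-7
    col=px[a:a+16,c];bg=max(np.median(col[:3]),np.median(col[-3:]));wt=np.clip(bg-col-8,0,None)
    print(c,'rod y',round((wt*np.arange(a,a+16)).sum()/max(wt.sum(),1e-6),2),'pred',round(y0,2),'sum',round(wt.sum()))
E
```

```text
rim [[534.56 -25.37 104.  ]
 [541.04   5.19 104.  ]] 31.244700909591916 [537.8  -10.09 104.  ]
low [[447.66 -18.56  30.08]
 [457.6    9.28  30.08]] 29.56726928893866 [452.63  -4.64  30.08]
yaw -3.662430123021343 85.3457937012133 exp 88.09511095868247
bolts [[449.05 -40.41  12.  ]
 [454.73  29.61  12.  ]
 [564.19  20.86  12.  ]] ctr [506.62  -9.78  12.  ]
pred rod [[347.91849473471024, 227.65125168588378], [350.55122590109914, 225.54101446268376], [353.19983133244455, 223.41822435226896], [355.8644830210275, 221.28274656988086]]
345 rod y 0.0 pred 227.65 sum 0
347 rod y 227.74 pred 227.65 sum 31
349 rod y 227.39 pred 226.78 sum 240
351 rod y 226.0 pred 225.18 sum 300
353 rod y 224.32 pred 223.58 sum 285
355 rod y 222.19 pred 221.98 sum 280
357 rod y 219.97 pred 220.37 sum 363
359 rod y 218.03 pred 218.77 sum 312
361 rod y 218.03 pred 217.17 sum 294
363 rod y 216.35 pred 215.57 sum 293
365 rod y 214.85 pred 213.96 sum 265
367 rod y 213.17 pred 212.36 sum 310
```

```bash
python3 - <<'E'
from h import *
import pickle
np.set_printoptions(precision=2,suppress=True)
D=pickle.load(open('d3.pkl','rb'));s=D['side'];px=s['pixels'].astype(float).mean(2)
u=-rod_R(-4.6,40)[:,0];o=np.array(s['pose'])[:3,3]
for m in ([537.5,-11.6,104],[537.5,-9.6,104],[539.5,-11.6,104]):
    m=np.array(m);L=[]
    for t in np.linspace(0,115,24):
        p=m-t*u;n=np.cross(u,p-o);n/=np.linalg.norm(n);n*=np.sign(n[2]);L.append(p+13.5*n)
    P=proj(s,L)[::-1];out=[]
    for c in range(314,338,2):
        if 325<=c<=329: continue  # cheek behind
        y0=np.interp(c,P[:,0],P[:,1]);a=int(y0)-6
        col=px[a:a+10,c];hi=col[:3].max();lo=col[-2:].min();h=(hi+lo)/2;k=np.where((col[:-1]>h)&(col[1:]<=h))[0]
        if len(k): k=k[0];out.append(a+k+(col[k]-h)/(col[k]-col[k+1])-y0)
    print(m,'measured-pred px',np.array(out),np.median(out))
E
```

```text
[537.5 -11.6 104. ] measured-pred px [ 0.38  0.97  0.87  1.08  1.08 -0.22  0.79  1.3   1.03  1.27] 0.9984985606245402
[537.5  -9.6 104. ] measured-pred px [1.13 1.43 1.21 1.63 1.27 0.54 1.56 1.72 1.28 1.79] 1.3518214312023815
[539.5 -11.6 104. ] measured-pred px [ 0.26  0.7   0.61  0.81  0.81 -0.5   0.63  1.03  0.76  1.  ] 0.7293926318221082
```

```bash
python3 - <<'E'
from h import *
Rm=rod_R(-4.6,40);u=-Rm[:,0];m=np.array([537.5,-11.6,104.])
for k in range(3):
    print(r.sense()['eef_pos'],end=' ');go(tcp_for(m+(143+10)*u,Rm,[0,0,-16]),3); r.grab_frame('side')
E
```

```text
[682.55153395 -23.07854853 204.08638511] rows 3 dp [0.19, -0.001, -0.007] turn [-0.001, -0.014, 0.006] total mm [22.8 -0.2 -0.8] deg [-0.  -0.2  0.1]
[682.7883805  -22.9411244  204.48283887] rows 3 dp [0.194, -0.003, -0.005] turn [-0.0, -0.011, 0.006] total mm [23.2 -0.3 -0.6] deg [-0.  -0.2  0.1]
[682.96779376 -22.85504756 204.74389674] rows 3 dp [0.196, -0.003, -0.005] turn [0.0, -0.009, 0.006] total mm [23.5 -0.4 -0.5] deg [ 0.  -0.2  0.1]
```

Call:
play_rows:
  rows:
    - {"dp":[0.2,0,0],"turn":[0,0,0],"fingers":1}
    - {"dp":[0.2,0,0],"turn":[0,0,0],"fingers":1}
    - {"dp":[0.2,0,0],"turn":[0,0,0],"fingers":1}
    - {"dp":[0,0,0],"turn":[0,0,0],"fingers":1}
    - {"dp":[0,0,0],"turn":[0,0,0],"fingers":1}

```text
clock: 5.13
eef_pos: [664.7, -21.8, 189.6]
tcp_rot: [-3.14, 0.696, 3.064]
contact_force: [0.8, 0.4, -0.6]
opening: 0.149
grasp_force: 68.6
```

Call:
play_rows:
  rows:
    - {"dp":[0,0,0],"turn":[0,0,0],"fingers":1}
    - {"dp":[0,0,0],"turn":[0,0,0],"fingers":1}

```text
clock: 5.3
eef_pos: [665.5, -22.1, 190.4]
tcp_rot: [-3.14, 0.697, 3.063]
contact_force: [-1.4, -0.4, -1.6]
opening: 0.148
grasp_force: 68.6
```

```bash
python3 - <<'E'
from h import *
Rm=rod_R(-4.6,40);u=-Rm[:,0];m=np.array([537.5,-11.6,104.])
go(tcp_for(m+(143-12)*u,Rm,[0,0,-16]),3);print(r.sense()['contact_force'])
E
```

```text
rows 3 dp [0.191, 0.001, -0.003] turn [-0.001, -0.003, 0.004] total mm [22.9  0.2 -0.4] deg [-0.  -0.1  0.1]
[-1.42547937 -0.43488381 -1.55099757]
```

Aligned to within 0.5 mm. I'm entering slowly and watching the force.

Call:
play_rows:
  rows:
    - {"dp":[0.12,0,0],"turn":[0,0,0],"fingers":1}
    - {"dp":[0.12,0,0],"turn":[0,0,0],"fingers":1}
    - {"dp":[0.12,0,0],"turn":[0,0,0],"fingers":1}
    - {"dp":[0.12,0,0],"turn":[0,0,0],"fingers":1}
    - {"dp":[0.1,0,0],"turn":[0,0,0],"fingers":1}

```text
clock: 5.72
eef_pos: [647.4, -20.8, 175.1]
tcp_rot: [-3.14, 0.697, 3.063]
contact_force: [-0.1, -0.6, -1.6]
opening: 0.148
grasp_force: 68.6
```

```bash
python3 - <<'E'
from h import *
Rm=rod_R(-4.6,40);u=-Rm[:,0];m=np.array([537.5,-11.6,104.])
go(tcp_for(m+(143-12)*u,Rm,[0,0,-16]),3);s=r.sense();print(s['contact_force'],s['wrist_torque'])
d=grab('side');grab_=d['pixels'][205:265,300:380]
cv2.imwrite('pics/c5.png',cv2.resize(grab_,None,fx=8,fy=8,interpolation=cv2.INTER_CUBIC)[:,:,::-1])
E
```

```text
rows 3 dp [-0.007, 0.003, -0.004] turn [-0.001, -0.004, 0.003] total mm [-0.9  0.4 -0.4] deg [-0.  -0.1  0.1]
[-0.0706409  -0.562827   -1.56263729] [ 0.05633654  0.39451519 -0.04515409]
```

View pics/c5.png

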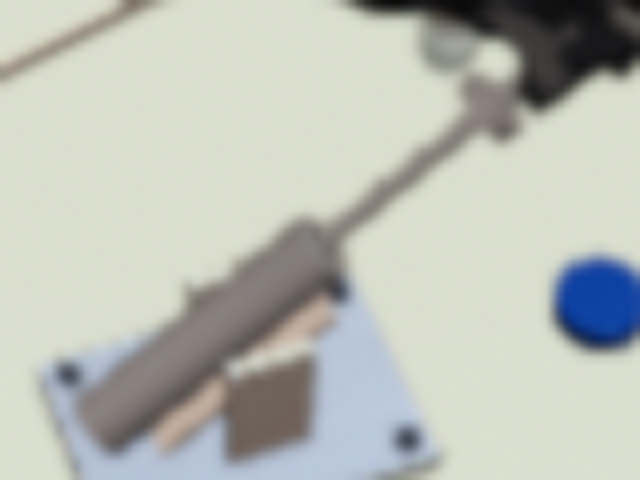

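The rod is entering the mouth at crop (325,240) with no contact force, and the collar at (492,108) is still well away. I'll continue down.

Call:
play_rows:
  rows:
    - {"dp":[0.2,0,0],"turn":[0,0,0],"fingers":1}
    - {"dp":[0.2,0,0],"turn":[0,0,0],"fingers":1}
    - {"dp":[0.2,0,0],"turn":[0,0,0],"fingers":1}
    - {"dp":[0.2,0,0],"turn":[0,0,0],"fingers":1}
    - {"dp":[0.2,0,0],"turn":[0,0,0],"fingers":1}

```text
clock: 6.18
eef_pos: [623.4, -19.9, 162.1]
tcp_rot: [-3.141, 0.683, 3.066]
contact_force: [7.1, -0.6, -2.4]
opening: 0.146
grasp_force: 68.4
```

Call:
play_rows:
  rows:
    - {"dp":[0.2,0,0],"turn":[0,0,0],"fingers":1}
    - {"dp":[0.2,0,0],"turn":[0,0,0],"fingers":1}
    - {"dp":[0.15,0,0],"turn":[0,0,0],"fingers":1}
    - {"dp":[0.1,0,0],"turn":[0,0,0],"fingers":1}
    - {"dp":[0,0,0],"turn":[0,0,0],"fingers":1}

```text
clock: 6.6
eef_pos: [605.6, -19.1, 155.5]
tcp_rot: [3.138, 0.667, 3.066]
contact_force: [8.3, 1.4, -5.6]
opening: 0.15
grasp_force: 68.2
```

```bash
python3 - <<'E'
from h import *
Rm=rod_R(-4.6,40);u=-Rm[:,0];m=np.array([537.5,-11.6,104.])
go(tcp_for(m+53*u,Rm,[0,0,-16]),3);s=r.sense();print(s['contact_force'],s['wrist_torque'])
E
```

```text
rows 3 dp [0.269, 0.017, 0.101] turn [0.022, -0.099, 0.011] total mm [32.2  2.1 12.5] deg [ 0.4 -1.8  0.2]
[ 8.25868806  1.39994656 -5.640995  ] [ 0.44133925 -0.90223703  0.07048045]
```

```bash
python3 - <<'E'
from h import *
s=r.sense();print(s['qpos'],s['eef_pos'],s['tcp_rot'],s['joint_efforts'])
E
```

```text
[-0.01506302  0.23168615  2.23389415 -1.29210716  0.03494572 -0.23128895] [605.59262318 -19.13536953 155.49841652] [3.13775443 0.66710323 3.06600901] [ -1.33236062 -44.09896731 -21.4307338   -0.31870225   0.37452137
  -0.24169344]
```

The stall isn't the tube. q5 has run into 0 and q4 into its −1.3 limit, which is a wrist singularity. The rod is round, so I can roll the gripper about the rod axis. I'll fit the kinematics and look for a roll that stays within the joint ranges.

```bash
cat > kin.py <<'E'
from h import *
from scipy.optimize import least_squares
LO=np.array([-2.63,-.92,.06,-1.3,0,-3.02]);HI=np.array([2.63,2.1,2.66,4.44,2.69,3.02])
def fk(q,k):
    a1,d1,L1,e,L2,Lt=k
    A=R.from_euler('z',q[0]);B=A*R.from_euler('y',q[1]);C=B*R.from_euler('y',q[2])
    E=C*R.from_euler('ZYZ',[q[3],q[4],q[5]+np.pi/2])
    p=A.apply([a1,0,d1])+B.apply([0,0,L1])+C.apply([e,0,L2])+E.apply([0,0,Lt])
    return p,E
data=[([1.2806,.35349,1.63394,0,1.15525,-.0024],[177.28,598.94,230.74],[-3.1405,0,2.8538]),
([.39669,.25832,1.84975,0,1.03138,-1.32198],[498.01,210.26,197.31],[3.141,.00206,-2.99376]),
([-.01491341,.24783307,2.06511425,-.30110117,.14213355,-1.22402511],[682.2,-23.5,203.6],[-3.14,.694,3.063]),
([-.01506302,.23168615,2.23389415,-1.29210716,.03494572,-.23128895],[605.59,-19.14,155.5],[3.13775,.6671,3.066])]
def res(k): return np.concatenate([fk(q,k)[0]-p for q,p,_ in data]+[(k-np.array([0,300,400,0,400,300]))*1e-3])
K=least_squares(res,[0,300,400,0,400,300.]).x
def ik(M,q0):
    def f(q):
        p,E=fk(q,K);return np.r_[(p-M[:3,3])/100,(R.from_matrix(M[:3,:3]).inv()*E).as_rotvec()*2,(q-q0)*1e-4]
    s=least_squares(f,np.clip(q0,LO+.01,HI-.01),bounds=(LO+.005,HI-.005));return s.x,np.abs(s.fun[:6]).max()
E
python3 - <<'E'
from kin import *
np.set_printoptions(precision=2,suppress=True)
print('K',K)
for q,p,o in data:
    a,E=fk(q,K);print(a-p,(E.inv()*R.from_euler('xyz',o)).as_rotvec())
Rm=rod_R(-4.6,40);u=-Rm[:,0];m=np.array([537.5,-11.6,104.])
for phi in range(-120,121,15):
    Rp=Rm@R.from_euler('x',phi,degrees=True).as_matrix();best=None
    for q0 in ([0,.25,2.06,.5,.5,-2],[0,.25,2.06,2,.5,2.8],[0,.25,2.06,-.5,.5,-1],[0,.25,2.06,3.5,.5,1]):
        q=np.array(q0);mg=9;errs=0;Q=[]
        for d in np.linspace(178,53,7):
            q,e=ik(tcp_for(m+d*u,Rp,[0,0,-16]),q);errs=max(errs,e);mg=min(mg,(q-LO).min(),(HI-q).min());Q.append(q)
        if errs<.01 and np.abs(np.diff(Q,axis=0)).max()<.6: print(phi,'margin',round(mg,2),Q[0],Q[-1])
E
```

```text
K [  0.92 284.07 571.12  55.44 490.73 340.01]
[ 1.44 -0.47 -0.16] [ 0. -0. -0.]
[ 0.76 -1.32  0.13] [-0.  0.  0.]
[-0.28 -0.96  0.22] [ 0. -0.  0.]
[ 0.09 -1.41 -0.19] [0. 0. 0.]
45 margin 0.02 [ 0.38  0.51  1.85 -1.21  1.1  -0.03] [ 0.46  0.56  2.06 -1.28  1.07  0.27]
45 margin 0.02 [ 0.38  0.51  1.85 -1.21  1.1  -0.03] [ 0.46  0.56  2.06 -1.28  1.07  0.27]
60 margin 0.11 [ 0.42  0.66  1.72 -1.19  1.39  0.  ] [ 0.5   0.71  1.92 -1.18  1.34  0.25]
60 margin 0.11 [ 0.42  0.66  1.72 -1.19  1.39  0.  ] [ 0.5   0.71  1.92 -1.18  1.34  0.25]
75 margin 0.11 [ 0.43  0.81  1.58 -1.19  1.65  0.01] [ 0.5   0.86  1.77 -1.12  1.59  0.25]
75 margin 0.11 [ 0.43  0.81  1.58 -1.19  1.65  0.01] [ 0.5   0.86  1.77 -1.12  1.59  0.25]
90 margin 0.1 [ 0.41  0.95  1.44 -1.2   1.9   0.01] [ 0.47  1.    1.62 -1.08  1.83  0.24]
90 margin 0.1 [ 0.41  0.95  1.44 -1.2   1.9   0.01] [ 0.47  1.    1.62 -1.08  1.83  0.24]
105 margin 0.06 [ 0.36  1.09  1.29 -1.24  2.13 -0.01] [ 0.42  1.13  1.48 -1.07  2.07  0.25]
105 margin 0.06 [ 0.36  1.09  1.29 -1.24  2.13 -0.01] [ 0.42  1.13  1.48 -1.07  2.07  0.25]
```

The fit is good to about 1 mm. A roll of about +65° about the rod is feasible along the whole insertion. First I'll back out along the path taken in, then plan the roll in free air.

```bash
python3 - <<'E'
from kin import *
np.set_printoptions(precision=2,suppress=True)
Rm=rod_R(-4.6,40);u=-Rm[:,0];m=np.array([537.5,-11.6,104.])
A=T(*[f(x) for f,x in ((np.array,[623.4,-19.9,162.1]),(lambda o:R.from_euler('xyz',o).as_matrix(),[-3.141,.683,3.066]))])
go(A,5);B=tcp_for(m+131*u,Rm,[0,0,-16]);go(B,5,A)
E
```

```text
rows 5 dp [-0.09, 0.003, 0.03] turn [0.008, -0.03, -0.0] total mm [-18.1   0.6   5.8] deg [ 0.3 -0.9 -0. ]
rows 5 dp [-0.138, 0.007, 0.024] turn [0.005, -0.029, 0.007] total mm [-27.6   1.3   4.6] deg [ 0.1 -0.9  0.2]
```

Call:
play_rows:
  rows:
    - {"dp":[-0.09,0,0.03],"turn":[0.01,-0.03,0],"fingers":1}
    - {"dp":[-0.09,0,0.03],"turn":[0.01,-0.03,0],"fingers":1}
    - {"dp":[-0.09,0,0.03],"turn":[0.01,-0.03,0],"fingers":1}
    - {"dp":[-0.09,0,0.03],"turn":[0.01,-0.03,0],"fingers":1}
    - {"dp":[-0.09,0,0.03],"turn":[0,-0.03,0],"fingers":1}

```text
clock: 7.02
eef_pos: [621.1, -21.1, 159.9]
tcp_rot: [-3.141, 0.679, 3.063]
contact_force: [-5.4, 2.3, -0.4]
opening: 0.145
grasp_force: 69.8
```

```bash
python3 - <<'E'
from kin import *
np.set_printoptions(precision=2,suppress=True)
Rm=rod_R(-4.6,40);u=-Rm[:,0];m=np.array([537.5,-11.6,104.])
go(tcp_for(m+131*u,Rm,[0,0,-16]),5);s=r.sense();print(s['eef_pos'],s['tcp_rot'],s['qpos'],s['contact_force'])
E
```

```text
rows 5 dp [-0.153, 0.014, 0.022] turn [0.001, -0.037, 0.003] total mm [-30.7   2.7   4.2] deg [ 0.  -1.1  0.1]
[621.07 -21.12 159.95] [-3.14  0.68  3.06] [-0.01  0.24  2.21 -1.29  0.04 -0.24] [-5.4   2.33 -0.42]
```

Call:
play_rows:
  rows:
    - {"dp":[-0.15,0.014,0.022],"turn":[0,-0.037,0],"fingers":1}
    - {"dp":[-0.15,0.014,0.022],"turn":[0,-0.037,0],"fingers":1}
    - {"dp":[-0.15,0.014,0.022],"turn":[0,-0.037,0],"fingers":1}
    - {"dp":[-0.15,0.014,0.022],"turn":[0,-0.037,0],"fingers":1}
    - {"dp":[-0.15,0.014,0.022],"turn":[0,-0.037,0],"fingers":1}

```text
clock: 7.43
eef_pos: [646.6, -21.0, 175.2]
tcp_rot: [-3.139, 0.696, 3.064]
contact_force: [-6.2, 0.4, 0.3]
opening: 0.149
grasp_force: 70.0
```

Call:
play_rows:
  rows:
    - {"dp":[-0.3,0,0],"turn":[0,0,0],"fingers":1}
    - {"dp":[-0.4,0,0],"turn":[0,0,0],"fingers":1}
    - {"dp":[-0.4,0,0],"turn":[0,0,0],"fingers":1}
    - {"dp":[0,0,0],"turn":[0,0,0],"fingers":1}
    - {"dp":[0,0,0],"turn":[0,0,0],"fingers":1}

```text
clock: 7.85
eef_pos: [676.3, -23.7, 200.2]
tcp_rot: [-3.139, 0.701, 3.062]
contact_force: [0.3, -0.7, -1.3]
opening: 0.148
grasp_force: 69.3
```

```bash
python3 - <<'E'
from kin import *
import pickle
np.set_printoptions(precision=2,suppress=True)
D={n:grab(n) for n in('side','wrist')};pickle.dump(D,open('d6.pkl','wb'))
s_=r.sense();print(s_['eef_pos'],s_['tcp_rot'],s_['qpos'],s_['contact_force'])
s=D['side'];px=s['pixels'].astype(float).mean(2)
C=cur();print('pred tip,stop',proj(s,[(C@np.array([x,0,-16,1]))[:3] for x in (143,53)]))
a=cv2.resize(s['pixels'][195:265,300:380],None,fx=5,fy=5,interpolation=cv2.INTER_CUBIC)
b=D['wrist']['pixels'][0:350,120:520]
cv2.imwrite('pics/c6.png',np.hstack([a,b])[:,:,::-1])
E
```

```text
[674.74 -23.64 198.74] [-3.14  0.7   3.06] [-0.01  0.25  2.09 -0.38  0.12 -1.14] [ 0.63 -0.74 -0.89]
pred tip,stop [[345.55 229.91]
 [369.64 210.52]]
```

View pics/c6.png

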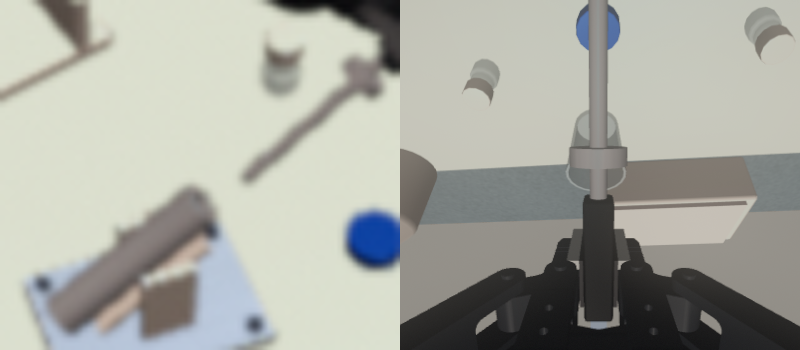

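```bash
cat > rodfit.py <<'E'
from kin import *
def line(s,P):  # rod centreline by column centroids around predicted polyline P
    px=s['pixels'].astype(float).mean(2);P=P[np.argsort(P[:,0])];out=[]
    for c in range(int(P[0,0])+4,int(P[-1,0])-1):
        y0=np.interp(c,P[:,0],P[:,1]);a=int(round(y0))-6
        col=px[a:a+16,c];w=np.clip(np.median(np.r_[col[:3],col[-3:]])-col-8,0,None)
        if w.sum()>60: out.append((c,(w*np.arange(a,a+16)).sum()/w.sum()))
    out=np.array(out);k=np.polyfit(out[:,0],out[:,1],1);rs=out[:,1]-np.polyval(k,out[:,0]);g=abs(rs)<1
    return np.polyfit(out[g,0],out[g,1],1),g.sum()
E
python3 - <<'E'
from rodfit import *
import pickle
np.set_printoptions(precision=3,suppress=True)
def pred(s,C,al=0,dz=-16):
    Ry=R.from_euler('y',al,degrees=True)
    return proj(s,[(C@np.r_[np.array([0,0,dz])+Ry.apply([x,0,0]),1])[:3] for x in np.arange(143,57,-5)])
C3=T([682.2,-23.4,203.5],R.from_euler('xyz',[-3.14,.693,3.063]).as_matrix())
for f,C in(('d3.pkl',C3),('d6.pkl',cur())):
    s=pickle.load(open(f,'rb'))['side']
    k,n=line(s,pred(s,C)); print(f,k[0],n,'y@358',np.polyval(k,358))
    for al in(-4,-2,0,2,4):
        P=pred(s,C,al);kk=np.polyfit(P[:,0],P[:,1],1);print('  al',al,kk[0],np.polyval(kk,358))
E
```

```text
d3.pkl -0.7988244494987614 18 y@358 220.37392894225013
  al -4 -0.8678826576215368 221.70789804610058
  al -2 -0.8329474813529895 220.692516670035
  al 0 -0.7996227403100352 219.72396027802972
  al 2 -0.7677236055864745 218.79685609161493
  al 4 -0.7370874280795102 217.90647596924163
d6.pkl -0.8540480563168725 18 y@358 222.18195579094083
  al -4 -0.8740114845349483 221.71667610530596
  al -2 -0.838576016409682 220.77863064990316
  al 0 -0.8048141676875351 219.88490646645812
  al 2 -0.7725332548481781 219.03040221158977
  al 4 -0.7415640853662607 218.21063837450708
```

```bash
cat > plan.py <<'E'
from kin import *
AL=-3.3; OFF=[0,0,-16]
YAW=-4.6; MOUTH=np.array([537.5,-11.6,104.])
def pose(hc,yaw,tilt,phi): 
    Rt=rod_R(yaw,tilt)@R.from_euler('x',phi,degrees=True).as_matrix()@R.from_euler('y',-AL,degrees=True).as_matrix()
    return tcp_for(hc,Rt,OFF)
U=-rod_R(YAW,40)[:,0]
def ins(d,phi): return pose(MOUTH+d*U,YAW,40,phi)
def check(A,B,q,n=8):
    L=np.real(logm(np.linalg.inv(A)@B));mg=9;er=0;st=0
    for t in np.linspace(0,1,n+1)[1:]:
        q2,e=ik(A@np.real(expm(L*t)),q);st=max(st,np.abs(q2-q).max());q=q2;er=max(er,e);mg=min(mg,(q-LO).min(),(HI-q).min())
    return q,mg,er,st
E
python3 - <<'E'
from plan import *
np.set_printoptions(precision=2,suppress=True)
for phi in (55,65,75,85,95):
    for hc in ([640,40,270],):
        q=r.sense()['qpos'];A=cur();out=[]
        for W in (pose(hc,-4.6,0,0),pose(hc,-4.6,0,phi),ins(178,phi),ins(53,phi)):
            q,mg,er,st=check(A,W,q);A=W;out.append((round(mg,2),round(er,4),round(st,2)))
        print(phi,hc,out,q)
# final candidates: rod yaw a, roll phi
w=np.array([491.5,-231,95.])
for phi in(0,30,65,85):
    for a in(-30,-4.6,20):
        hc=w+143*np.array([np.cos(np.radians(a)),np.sin(np.radians(a)),0])
        A=ins(178,65);q,_=ik(A,np.array([.42,.7,1.7,-1.19,1.4,0]))
        print(phi,a,check(A,pose(hc+[0,0,60],a,0,phi),q,12)[1:])
E
```

```text
55 [640, 40, 270] [(np.float64(0.28), np.float64(0.0), np.float64(0.21)), (np.float64(0.53), np.float64(0.0), np.float64(0.12)), (np.float64(0.16), np.float64(0.0), np.float64(0.11)), (np.float64(0.15), np.float64(0.0), np.float64(0.03))] [ 0.48  0.65  1.94 -1.15  1.24  0.2 ]
65 [640, 40, 270] [(np.float64(0.28), np.float64(0.0), np.float64(0.21)), (np.float64(0.43), np.float64(0.0), np.float64(0.14)), (np.float64(0.16), np.float64(0.0), np.float64(0.1)), (np.float64(0.17), np.float64(0.0), np.float64(0.03))] [ 0.49  0.75  1.84 -1.11  1.42  0.21]
75 [640, 40, 270] [(np.float64(0.28), np.float64(0.0), np.float64(0.21)), (np.float64(0.33), np.float64(0.0), np.float64(0.16)), (np.float64(0.16), np.float64(0.0), np.float64(0.1)), (np.float64(0.17), np.float64(0.0), np.float64(0.03))] [ 0.49  0.85  1.74 -1.07  1.59  0.21]
85 [640, 40, 270] [(np.float64(0.28), np.float64(0.0), np.float64(0.21)), (np.float64(0.23), np.float64(0.0), np.float64(0.18)), (np.float64(0.15), np.float64(0.0), np.float64(0.1)), (np.float64(0.16), np.float64(0.0), np.float64(0.03))] [ 0.47  0.94  1.64 -1.05  1.75  0
[... 882 characters left out ...]
60398397e-09), np.float64(0.1656249999386734))
65 -30 (np.float64(0.19033527457554467), np.float64(4.755040250437048e-10), np.float64(0.06914703658488255))
65 -4.6 (np.float64(0.16773606473846825), np.float64(5.004042691325594e-10), np.float64(0.059582723532217996))
65 20 (np.float64(0.0050000000000001155), np.float64(0.1413105692076442), np.float64(0.08196906281989558))
85 -30 (np.float64(0.18242804787555023), np.float64(4.952637189248321e-10), np.float64(0.06722252016446101))
85 -4.6 (np.float64(0.0050000000000001155), np.float64(0.031134616759087335), np.float64(0.05179597799679225))
85 20 (np.float64(0.0050000000000001155), np.float64(0.4613983734854659), np.float64(0.06583657868332693))
```

```bash
python3 - <<'E'
from plan import *
W=[cur(),pose([640,40,270],-4.6,0,0),pose([640,40,270],-4.6,0,60),ins(178,60)]
for a,b,n in zip(W,W[1:],(10,12,10)): go(b,n,a)
E
```

```text
rows 10 dp [0.048, 0.151, -0.169] turn [-0.003, 0.722, 0.001] total mm [ -4.5  60.5 -68.6] deg [-0.2 43.3  0. ]
rows 12 dp [0.0, -0.035, -0.002] turn [0.832, -0.0, 0.048] total mm [  0.5 -13.8  -8. ] deg [59.9  0.   3.5]
rows 10 dp [-0.078, 0.061, 0.203] turn [-0.033, -0.333, 0.576] total mm [-48.   13.7  74.2] deg [ -2.  -20.   34.6]
```

Call:
play_rows:
  rows:
    - {"dp":[0.048,0.151,-0.169],"turn":[0,0.722,0],"fingers":1}
    - {"dp":[0.048,0.151,-0.169],"turn":[0,0.722,0],"fingers":1}
    - {"dp":[0.048,0.151,-0.169],"turn":[0,0.722,0],"fingers":1}
    - {"dp":[0.048,0.151,-0.169],"turn":[0,0.722,0],"fingers":1}
    - {"dp":[0.048,0.151,-0.169],"turn":[0,0.722,0],"fingers":1}

```text
clock: 8.37
eef_pos: [651.1, 8.2, 223.0]
tcp_rot: [-3.137, 0.318, 3.061]
contact_force: [0.4, -0.2, -1.7]
opening: 0.15
grasp_force: 69.3
```

Call:
play_rows:
  rows:
    - {"dp":[0.048,0.151,-0.169],"turn":[0,0.722,0],"fingers":1}
    - {"dp":[0.048,0.151,-0.169],"turn":[0,0.722,0],"fingers":1}
    - {"dp":[0.048,0.151,-0.169],"turn":[0,0.722,0],"fingers":1}
    - {"dp":[0.048,0.151,-0.169],"turn":[0,0.722,0],"fingers":1}
    - {"dp":[0.048,0.151,-0.169],"turn":[0,0.722,0],"fingers":1}

```text
clock: 8.78
eef_pos: [639.0, 39.0, 254.4]
tcp_rot: [-3.135, -0.06, 3.059]
contact_force: [-0.8, -0.2, -1.2]
opening: 0.149
grasp_force: 69.3
```

Call:
play_rows:
  rows:
    - {"dp":[0,-0.035,0],"turn":[0.832,0,0.048],"fingers":1}
    - {"dp":[0,-0.035,0],"turn":[0.832,0,0.048],"fingers":1}
    - {"dp":[0,-0.035,0],"turn":[0.832,0,0.048],"fingers":1}
    - {"dp":[0,-0.035,0],"turn":[0.832,0,0.048],"fingers":1}
    - {"dp":[0,-0.035,0],"turn":[0.832,0,0.048],"fingers":1}

```text
clock: 9.2
eef_pos: [639.6, 32.0, 256.0]
tcp_rot: [-2.694, -0.047, 3.035]
contact_force: [0.1, -0.5, -1.6]
opening: 0.15
grasp_force: 69.3
```

Call:
play_rows:
  rows:
    - {"dp":[0,-0.035,0],"turn":[0.832,0,0.048],"fingers":1}
    - {"dp":[0,-0.035,0],"turn":[0.832,0,0.048],"fingers":1}
    - {"dp":[0,-0.035,0],"turn":[0.832,0,0.048],"fingers":1}
    - {"dp":[0,-0.035,0],"turn":[0.832,0,0.048],"fingers":1}
    - {"dp":[0,-0.035,0],"turn":[0.832,0,0.048],"fingers":1}

```text
clock: 9.62
eef_pos: [639.4, 27.0, 260.2]
tcp_rot: [-2.259, -0.03, 3.017]
contact_force: [-0.4, -0.0, -1.4]
opening: 0.151
grasp_force: 69.3
```

```bash
python3 - <<'E'
from plan import *
go(ins(178,60),12); print(r.sense()['qpos'].round(2))
q=r.sense()['qpos'];print(check(cur(),ins(178,60),q))
E
```

```text
rows 12 dp [-0.065, 0.031, 0.172] turn [0.1, -0.314, 0.46] total mm [-46.4  -0.8  75.2] deg [  7.2 -22.6  33.1]
[ 0.4   0.61  1.44 -0.72  1.63 -0.9 ]
(array([ 0.41039947,  0.65550055,  1.68880797, -1.13654202,  1.39370832,
       -0.04526051]), np.float64(0.16345797821106078), np.float64(1.5271440223507682e-09), np.float64(0.11236454591550846))
```

Call:
play_rows:
  rows:
    - {"dp":[-0.065,0.031,0.172],"turn":[0.1,-0.314,0.46],"fingers":1}
    - {"dp":[-0.065,0.031,0.172],"turn":[0.1,-0.314,0.46],"fingers":1}
    - {"dp":[-0.065,0.031,0.172],"turn":[0.1,-0.314,0.46],"fingers":1}
    - {"dp":[-0.065,0.031,0.172],"turn":[0.1,-0.314,0.46],"fingers":1}
    - {"dp":[-0.065,0.031,0.172],"turn":[0.1,-0.314,0.46],"fingers":1}

```text
clock: 10.03
eef_pos: [651.1, 2.0, 234.3]
tcp_rot: [-2.213, 0.262, 2.997]
contact_force: [0.2, -0.0, -1.6]
opening: 0.152
grasp_force: 69.3
```

Call:
play_rows:
  rows:
    - {"dp":[-0.065,0.031,0.172],"turn":[0.1,-0.314,0.46],"fingers":1}
    - {"dp":[-0.065,0.031,0.172],"turn":[0.1,-0.314,0.46],"fingers":1}
    - {"dp":[-0.065,0.031,0.172],"turn":[0.1,-0.314,0.46],"fingers":1}
    - {"dp":[-0.065,0.031,0.172],"turn":[0.1,-0.314,0.46],"fingers":1}
    - {"dp":[-0.065,0.031,0.172],"turn":[0.1,-0.314,0.46],"fingers":1}

```text
clock: 10.45
eef_pos: [668.5, -25.0, 215.8]
tcp_rot: [-2.163, 0.553, 2.992]
contact_force: [-0.4, 0.0, -1.2]
opening: 0.153
grasp_force: 69.3
```

Call:
play_rows:
  rows:
    - {"dp":[-0.065,0.031,0.172],"turn":[0.1,-0.314,0.46],"fingers":1}
    - {"dp":[-0.065,0.031,0.172],"turn":[0.1,-0.314,0.46],"fingers":1}
    - {"dp":[0,0,0],"turn":[0,0,0],"fingers":1}
    - {"dp":[0,0,0],"turn":[0,0,0],"fingers":1}
    - {"dp":[0,0,0],"turn":[0,0,0],"fingers":1}

```text
clock: 10.87
eef_pos: [676.2, -35.7, 210.9]
tcp_rot: [-2.143, 0.664, 2.993]
contact_force: [1.0, -0.0, -2.6]
opening: 0.151
grasp_force: 69.4
```

```bash
python3 - <<'E'
from plan import *
from rodfit import line
import pickle
D={n:grab(n) for n in('side','scene','wrist')};pickle.dump(D,open('d7.pkl','wb'))
go(ins(178,60)); C=cur(); Ry=R.from_euler('y',AL,degrees=True)
P=lambda s,xs:proj(s,[(C@np.r_[np.array(OFF)+Ry.apply([x,0,0]),1])[:3] for x in xs])
s=D['side'];pp=P(s,np.arange(143,57,-5));k,n=line(s,pp);kk=np.polyfit(pp[:,0],pp[:,1],1)
print('side slope/offset meas',k[0],np.polyval(k,358),'pred',kk[0],np.polyval(kk,358))
print('tip,collar pred side',P(s,[143,49]),'scene',P(D['scene'],[143,49]))
print('mouth pred scene',proj(D['scene'],[MOUTH]))
t=P(s,[143])[0];c=P(D['scene'],[143])[0]
f=lambda n,x,y:cv2.resize(D[n]['pixels'][y:y+70,x:x+80],None,fx=5,fy=5,interpolation=cv2.INTER_CUBIC)
cv2.imwrite('pics/c7.png',np.hstack([f('side',300,195),f('scene',250,205)])[:,:,::-1])
E
```

```text
rows 1 dp [-0.014, -0.014, 0.022] turn [0.053, -0.058, 0.004] total mm [-0.6 -0.6  0.9] deg [ 0.3 -0.3  0. ]
side slope/offset meas -0.7749630103931878 219.56015076460676 pred -0.7934534054215902 218.771031014289
tip,collar pred side [[347.97427241 226.72695173]
 [373.44762912 206.51580156]] scene [[282.56975806 233.03061522]
 [293.3613257  241.94023577]]
mouth pred scene [[278.38096672 230.58546444]]
```

View pics/c7.png

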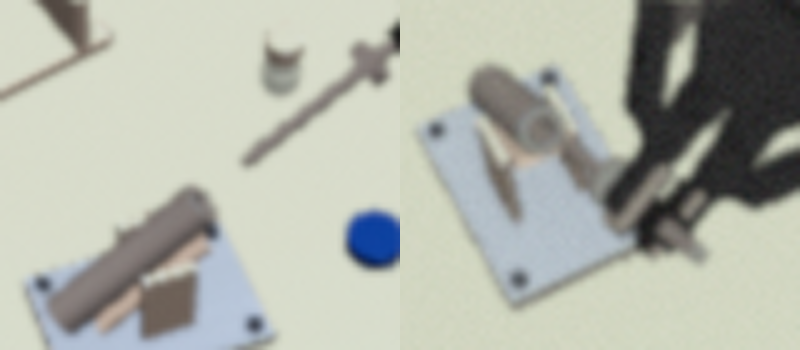

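Both views show the rod lined up with the mouth: scene tip (282.4,232.6) and mouth (278.2,230.6), both as predicted. Inserting now.

Call:
play_rows:
  rows:
    - {"dp":[0.2,0,0.012],"turn":[0,0,0],"fingers":1}
    - {"dp":[0.2,0,0.012],"turn":[0,0,0],"fingers":1}
    - {"dp":[0.2,0,0.012],"turn":[0,0,0],"fingers":1}
    - {"dp":[0.1,0,0.006],"turn":[0,0,0],"fingers":1}
    - {"dp":[0,0,0],"turn":[0,0,0],"fingers":1}

```text
clock: 11.43
eef_pos: [653.4, -34.0, 191.8]
tcp_rot: [-2.142, 0.662, 2.993]
contact_force: [0.1, 0.4, -1.7]
opening: 0.147
grasp_force: 69.4
```

Call:
play_rows:
  rows:
    - {"dp":[0,0,0],"turn":[0,0,0],"fingers":1}
    - {"dp":[0,0,0],"turn":[0,0,0],"fingers":1}
    - {"dp":[0,0,0],"turn":[0,0,0],"fingers":1}

```text
clock: 11.68
eef_pos: [654.9, -33.9, 193.0]
tcp_rot: [-2.143, 0.665, 2.991]
contact_force: [-0.0, 0.1, -1.5]
opening: 0.148
grasp_force: 69.4
```

```bash
python3 - <<'E'
from plan import *
go(ins(146,60),1);go(ins(128,60),5);print(r.sense()['qpos'].round(2))
E
```

```text
rows 1 dp [0.079, -0.017, 0.024] turn [0.048, -0.058, 0.004] total mm [ 3.1 -0.7  1. ] deg [ 0.3 -0.4  0. ]
rows 5 dp [0.106, -0.003, 0.01] turn [0.01, -0.012, 0.001] total mm [21.1 -0.7  2.1] deg [ 0.3 -0.4  0. ]
[ 0.43  0.66  1.73 -1.13  1.38  0.  ]
```

Call:
play_rows:
  rows:
    - {"dp":[0.11,-0.003,0.012],"turn":[0.01,-0.012,0],"fingers":1}
    - {"dp":[0.11,-0.003,0.012],"turn":[0.01,-0.012,0],"fingers":1}
    - {"dp":[0.11,-0.003,0.012],"turn":[0.01,-0.012,0],"fingers":1}
    - {"dp":[0.11,-0.003,0.012],"turn":[0.01,-0.012,0],"fingers":1}
    - {"dp":[0.11,0,0.01],"turn":[0.01,-0.012,0],"fingers":1}

```text
clock: 12.1
eef_pos: [637.2, -33.7, 178.1]
tcp_rot: [-2.133, 0.667, 2.999]
contact_force: [0.7, 0.3, -1.5]
opening: 0.15
grasp_force: 69.4
```

Call:
play_rows:
  rows:
    - {"dp":[0,0,0],"turn":[0,0,0],"fingers":1}
    - {"dp":[0,0,0],"turn":[0,0,0],"fingers":1}

```text
clock: 12.27
eef_pos: [637.5, -33.7, 178.3]
tcp_rot: [-2.133, 0.667, 2.999]
contact_force: [0.1, -0.2, -0.8]
opening: 0.148
grasp_force: 69.4
```

```bash
python3 - <<'E'
from plan import *
go(ins(128,60),1);go(ins(93,60),5);s=r.sense();print(s['contact_force'],s['wrist_torque'])
E
```

```text
rows 1 dp [-0.04, -0.004, -0.009] turn [-0.005, 0.001, 0.017] total mm [-1.6 -0.2 -0.4] deg [-0.   0.   0.1]
rows 5 dp [0.167, -0.001, 0.008] turn [-0.001, 0.0, 0.003] total mm [33.3 -0.1  1.6] deg [-0.   0.   0.1]
[ 0.07206872 -0.15567219 -0.82958417] [0.58621427 0.15101083 0.08849147]
```

The tip is about 16 mm inside with no contact force. I'll go deeper.

Call:
play_rows:
  rows:
    - {"dp":[0.167,0,0.009],"turn":[0,0,0],"fingers":1}
    - {"dp":[0.167,0,0.009],"turn":[0,0,0],"fingers":1}
    - {"dp":[0.167,0,0.009],"turn":[0,0,0],"fingers":1}
    - {"dp":[0.167,0,0.009],"turn":[0,0,0],"fingers":1}
    - {"dp":[0.167,0,0.009],"turn":[0,0,0],"fingers":1}

```text
clock: 12.68
eef_pos: [611.4, -31.6, 156.6]
tcp_rot: [-2.134, 0.667, 2.998]
contact_force: [0.4, -0.3, -1.2]
opening: 0.148
grasp_force: 69.4
```

```bash
python3 - <<'E'
from plan import *
go(ins(93,60),1);go(ins(63,60),5);s=r.sense();print(s['contact_force'],s['wrist_torque'],s['qpos'])
E
```

```text
rows 1 dp [-0.016, -0.0, -0.005] turn [-0.005, -0.001, 0.012] total mm [-0.7 -0.  -0.2] deg [-0.  -0.   0.1]
rows 5 dp [0.146, 0.0, 0.008] turn [-0.001, -0.0, 0.002] total mm [29.3  0.   1.5] deg [-0.  -0.   0.1]
[ 0.38600499 -0.34234623 -1.21791621] [ 0.67959339  0.08969586 -0.01506549] [ 0.46281137  0.68632209  1.82276081 -1.12930371  1.35542332  0.12037444]
```

Call:
play_rows:
  rows:
    - {"dp":[0.14,0,0.008],"turn":[0,0,0],"fingers":1}
    - {"dp":[0.14,0,0.008],"turn":[0,0,0],"fingers":1}
    - {"dp":[0.14,0,0.008],"turn":[0,0,0],"fingers":1}
    - {"dp":[0.14,0,0.008],"turn":[0,0,0],"fingers":1}
    - {"dp":[0.1,0,0.006],"turn":[0,0,0],"fingers":1}

```text
clock: 13.1
eef_pos: [591.3, -29.9, 139.7]
tcp_rot: [-2.134, 0.667, 2.998]
contact_force: [0.6, 0.9, 0.0]
opening: 0.151
grasp_force: 69.4
```

Call:
play_rows:
  rows:
    - {"dp":[0.05,0,0.003],"turn":[0,0,0],"fingers":1}
    - {"dp":[0.05,0,0.003],"turn":[0,0,0],"fingers":1}

```text
clock: 13.27
eef_pos: [588.7, -29.7, 137.4]
tcp_rot: [-2.134, 0.667, 2.999]
contact_force: [0.9, 0.4, -1.2]
opening: 0.146
grasp_force: 69.4
```

```bash
python3 - <<'E'
from plan import *
go(ins(53,60),1);s=r.sense();f=s['contact_force'];print(f,'axial',f@U,s['wrist_torque'],s['qpos'])
E
```

```text
rows 1 dp [0.24, -0.002, 0.01] turn [-0.004, 0.001, 0.011] total mm [ 9.6 -0.1  0.4] deg [-0.   0.   0.1]
[ 0.89910505  0.35036659 -1.22387582] axial -0.12168145099680061 [ 0.5677808   0.08132529 -0.00287976] [ 0.48301027  0.7014047   1.86664788 -1.12610866  1.34038747  0.18026182]
```

Call:
play_rows:
  rows:
    - {"dp":[0.05,0,0.003],"turn":[0,0,0],"fingers":1}
    - {"dp":[0.05,0,0.003],"turn":[0,0,0],"fingers":1}
    - {"dp":[0.05,0,0.003],"turn":[0,0,0],"fingers":1}

```text
clock: 13.52
eef_pos: [584.2, -29.3, 133.7]
tcp_rot: [-2.134, 0.668, 2.998]
contact_force: [0.7, -0.6, -1.2]
opening: 0.149
grasp_force: 69.4
```

Call:
play_rows:
  rows:
    - {"dp":[0.04,0,0.002],"turn":[0,0,0],"fingers":1}
    - {"dp":[0.04,0,0.002],"turn":[0,0,0],"fingers":1}

```text
clock: 13.68
eef_pos: [582.8, -29.1, 132.6]
tcp_rot: [-2.132, 0.67, 3.001]
contact_force: [7.1, -2.5, 7.3]
opening: 0.147
grasp_force: 69.3
```

```bash
python3 - <<'E'
from plan import *
go(ins(53,60),1);s=r.sense();f=s['contact_force'];print(f,'axial',f@U,s['wrist_torque'])
E
```

```text
rows 1 dp [0.049, -0.002, 0.003] turn [-0.003, 0.025, 0.002] total mm [ 1.9 -0.1  0.1] deg [-0.   0.1  0. ]
[ 7.07339947 -2.52909305  7.32234382] axial 10.263173675126769 [-0.68602504 -0.57638732  0.97631409]
```

Axial contact is 10 N at the expected depth, so the collar is on the mouth. I'll press slightly to seat it flat.

Call:
play_rows:
  rows:
    - {"dp":[0.03,0,0.002],"turn":[0,0,0],"fingers":1}
    - {"dp":[0.02,0,0.001],"turn":[0,0,0],"fingers":1}
    - {"dp":[0,0,0],"turn":[0,0,0],"fingers":1}

```text
clock: 13.93
eef_pos: [582.8, -28.9, 132.7]
tcp_rot: [-2.131, 0.672, 3.003]
contact_force: [8.4, -2.9, 8.1]
opening: 0.146
grasp_force: 69.2
```

```bash
python3 - <<'E'
from plan import *
import pickle
go(ins(53,60),1);s=r.sense();f=s['contact_force'];print(f,'axial',f@U,s['wrist_torque'])
D={n:grab(n) for n in('side','scene')};pickle.dump(D,open('d8.pkl','wb'))
# dark/grey profile along the predicted axis in side view, from mouth outwards
d=D['side'];px=d['pixels']
for t in range(-6,40,3):
    c=proj(d,[MOUTH+t*U])[0]+[0,.8]; print(t,px[int(round(c[1])),int(round(c[0]))].tolist(),[int(px[int(round(c[1]+k)),int(round(c[0]+k*.8))].mean()) for k in(-5,-4,-3,-2,-1,0,1,2,3,4,5)])
E
```

```text
rows 1 dp [0.05, -0.002, 0.009] turn [-0.001, 0.052, -0.011] total mm [ 2.  -0.1  0.3] deg [-0.   0.3 -0.1]
[ 8.35126731 -2.92027792  8.05188881] axial 11.73189935957572 [-0.98477061 -0.6459935   1.17788141]
-6 [133, 126, 125] [215, 200, 168, 123, 126, 128, 123, 114, 91, 72, 82]
-3 [131, 125, 125] [213, 200, 140, 125, 129, 127, 123, 105, 84, 89, 132]
0 [134, 127, 126] [215, 202, 145, 128, 130, 129, 121, 105, 101, 154, 143]
3 [132, 123, 122] [212, 176, 128, 130, 130, 125, 113, 98, 139, 154, 194]
6 [133, 124, 122] [213, 179, 145, 128, 128, 126, 119, 109, 112, 186, 213]
9 [133, 123, 120] [215, 207, 166, 135, 127, 125, 122, 122, 139, 196, 214]
12 [133, 123, 120] [215, 203, 164, 140, 128, 125, 120, 144, 180, 212, 214]
15 [138, 130, 127] [215, 213, 205, 190, 147, 131, 145, 186, 208, 208, 215]
18 [136, 130, 124] [215, 214, 210, 190, 153, 130, 178, 208, 208, 215, 215]
21 [119, 114, 109] [215, 215, 214, 203, 160, 114, 148, 195, 213, 215, 215]
24 [56, 52, 51] [215, 215, 210, 161, 97, 53, 87, 144, 198, 214, 215]
27 [56, 52, 51] [215, 214, 189, 93, 37, 53, 67, 151, 209, 215, 215]
30 [14, 13, 14] [215, 215, 189, 80, 38, 13, 32, 135, 208, 214, 215]
33 [12, 12, 13] [215, 215, 210, 141, 35, 12, 22, 66, 180, 214, 215]
36 [19, 18, 19] [214, 215, 189, 80, 18, 18, 22, 113, 200, 214, 215]
39 [28, 26, 25] [210, 208, 182, 88, 43, 26, 37, 91, 181, 208, 214]
```

The side profile confirms it: a continuous wide section (tube, then collar) from t = 0 to 10, thin rod at 15–18, and the handle from 23 mm. One more small push, then I'll draw it out.

Call:
play_rows:
  rows:
    - {"dp":[0.05,0,0.003],"turn":[0,0,0],"fingers":1}
    - {"dp":[0.03,0,0.002],"turn":[0,0,0],"fingers":1}
    - {"dp":[0,0,0],"turn":[0,0,0],"fingers":1}
    - {"dp":[0,0,0],"turn":[0,0,0],"fingers":1}

```text
clock: 14.37
eef_pos: [582.7, -28.6, 132.8]
tcp_rot: [-2.129, 0.677, 3.007]
contact_force: [16.6, -7.2, 16.4]
opening: 0.144
grasp_force: 69.1
```

Call:
play_rows:
  rows:
    - {"dp":[-0.1,0,-0.006],"turn":[0,0,0],"fingers":1}
    - {"dp":[-0.15,0,-0.009],"turn":[0,0,0],"fingers":1}
    - {"dp":[-0.15,0,-0.009],"turn":[0,0,0],"fingers":1}

```text
clock: 14.62
eef_pos: [590.0, -29.8, 138.6]
tcp_rot: [-2.134, 0.667, 2.998]
contact_force: [0.8, 0.1, -2.0]
opening: 0.147
grasp_force: 69.4
```

```bash
python3 - <<'E'
from plan import *
go(ins(93,60),5);go(ins(178,60),10);s=r.sense();f=s['contact_force'];print(f,'axial',f@U,s['wrist_torque'])
E
```

```text
rows 5 dp [-0.143, -0.0, -0.009] turn [-0.001, -0.001, 0.002] total mm [-28.5  -0.   -1.8] deg [-0.  -0.   0.1]
rows 10 dp [-0.284, -0.0, -0.017] turn [-0.0, -0.001, 0.001] total mm [-1.134e+02 -1.000e-01 -6.800e+00] deg [-0.  -0.   0.1]
[ 0.8335297   0.05050688 -1.99785041] axial -0.6508323816019301 [ 0.58485605  0.10426196 -0.0061836 ]
```

The push reached a firm 24 N with no further travel, so the collar is seated. Drawing out fully.

Call:
play_rows:
  rows:
    - {"dp":[-0.2,0,-0.012],"turn":[0,0,0],"fingers":1}
    - {"dp":[-0.25,0,-0.015],"turn":[0,0,0],"fingers":1}
    - {"dp":[-0.25,0,-0.015],"turn":[0,0,0],"fingers":1}
    - {"dp":[-0.25,0,-0.015],"turn":[0,0,0],"fingers":1}
    - {"dp":[-0.25,0,-0.015],"turn":[0,0,0],"fingers":1}

```text
clock: 15.03
eef_pos: [627.6, -32.7, 170.3]
tcp_rot: [-2.134, 0.668, 2.998]
contact_force: [-0.1, 0.1, -1.1]
opening: 0.143
grasp_force: 69.4
```

Call:
play_rows:
  rows:
    - {"dp":[-0.3,0,-0.018],"turn":[0,0,0],"fingers":1}
    - {"dp":[-0.4,0,-0.024],"turn":[0,0,0],"fingers":1}
    - {"dp":[-0.5,0,-0.03],"turn":[0,0,0],"fingers":1}
    - {"dp":[-0.4,0,-0.024],"turn":[0,0,0],"fingers":1}
    - {"dp":[0,0,0],"turn":[0,0,0],"fingers":1}

```text
clock: 15.45
eef_pos: [678.8, -36.4, 213.7]
tcp_rot: [-2.136, 0.672, 2.997]
contact_force: [0.3, 0.7, -1.5]
opening: 0.147
grasp_force: 69.4
```

Call:
play_rows:
  rows:
    - {"dp":[0,0,0],"turn":[0,0,0],"fingers":1}
    - {"dp":[0,0,0],"turn":[0,0,0],"fingers":1}

```text
clock: 15.62
eef_pos: [674.8, -36.6, 210.1]
tcp_rot: [-2.134, 0.666, 2.998]
contact_force: [0.1, -0.1, -1.4]
opening: 0.15
grasp_force: 69.4
```

```bash
python3 - <<'E'
from plan import *
import pickle
from rodfit import line
np.set_printoptions(precision=2,suppress=True)
D={n:grab(n) for n in('side','scene')};pickle.dump(D,open('d9.pkl','wb'));C=cur();s=D['side']
for al in(-5,-3.3,-1.5,0):
    Ry=R.from_euler('y',al,degrees=True)
    pp=proj(s,[(C@np.r_[np.array(OFF)+Ry.apply([x,0,0]),1])[:3] for x in np.arange(143,57,-5)])
    k,n=line(s,pp);kk=np.polyfit(pp[:,0],pp[:,1],1);print(al,'meas',k[0],np.polyval(k,358),'pred',kk[0],np.polyval(kk,358))
# final pose over the window and path
w=np.array([491.5,-231,95.]);q=r.sense()['qpos'];print(q,C[:3,3])
for a in(-30,-15,-4.6):
  for phi in(0,30):
    h=w+143*np.array([np.cos(np.radians(a)),np.sin(np.radians(a)),0])
    V=pose(MOUTH+178*U+[20,-10,80],YAW,0,phi)
    q1,*o1=check(C,V,q,10);F1=pose(h+[0,0,90],a,0,phi);q2,*o2=check(V,F1,q1);q3,*o3=check(F1,pose(h,a,0,phi),q2);print(a,phi,np.array(o1),np.array(o2),np.array(o3),q3)
E
```

```text
-5 meas -0.7959877909834373 220.25812335647822 pred -0.8521690900838167 220.91060415841912
-3.3 meas -0.7932126255129782 220.205744146224 pred -0.8016153647465755 219.45109842044383
-1.5 meas -0.7867961924038035 220.06006256333137 pred -0.7506744108860683 217.98041144881688
0 meas -0.7893193730747081 220.1182428298202 pred -0.710051718027975 216.80761574597216
[ 0.41  0.66  1.69 -1.13  1.39 -0.04] [674.73 -36.5  209.88]
-30 0 [0.24 0.   0.17] [1.16 0.   0.05] [1.01 0.   0.02] [-0.46  0.63  1.56  0.    1.01 -1.51]
-30 30 [0.22 0.   0.12] [0.8  0.   0.05] [0.78 0.   0.02] [-0.24  0.71  1.5  -0.52  1.2  -1.01]
-15 0 [0.24 0.   0.17] [1.15 0.   0.04] [1.01 0.   0.02] [-0.4   0.62  1.56 -0.01  1.01 -1.7 ]
-15 30 [0.22 0.   0.12] [0.75 0.   0.04] [0.71 0.   0.02] [-0.17  0.67  1.59 -0.59  1.08 -1.12]
-4.6 0 [0.24 0.   0.17] [1.14 0.   0.04] [1.   0.   0.02] [-0.36  0.62  1.58 -0.02  1.   -1.84]
-4.6 30 [0.22 0.   0.12] [0.71 0.   0.05] [0.66 0.   0.02] [-0.12  0.64  1.66 -0.64  0.99 -1.2 ]
```

The gauge is fully out with its in-hand angle unchanged (−3.3°). Now to the reader, levelling the rod on the way.

```bash
python3 - <<'E'
from plan import *
a=-4.6;h=np.array([491.5,-231,95.])+143*np.array([np.cos(np.radians(a)),np.sin(np.radians(a)),0])
W=[cur(),pose(MOUTH+178*U+[20,-10,80],YAW,0,0),pose(h+[0,0,80],a,0,0),pose(h,a,0,0)]
for x,y,n in zip(W,W[1:],(13,8,4)): go(y,n,x)
E
```

```text
rows 13 dp [-0.076, -0.053, -0.119] turn [-0.721, 0.463, -0.309] total mm [-58.2 -35.9 -30.3] deg [-56.2  36.1 -24.1]
rows 8 dp [0.11, -0.669, 0.393] turn [-0.0, 0.0, 0.0] total mm [  35.2 -214.   125.6] deg [-0.  0.  0.]
rows 4 dp [-0.029, -0.0, 0.499] turn [-0.0, 0.0, 0.0] total mm [-4.6  0.  79.9] deg [-0.  0.  0.]
```

Call:
play_rows:
  rows:
    - {"dp":[-0.076,-0.053,-0.119],"turn":[-0.721,0.463,-0.309],"fingers":1}
    - {"dp":[-0.076,-0.053,-0.119],"turn":[-0.721,0.463,-0.309],"fingers":1}
    - {"dp":[-0.076,-0.053,-0.119],"turn":[-0.721,0.463,-0.309],"fingers":1}
    - {"dp":[-0.076,-0.053,-0.119],"turn":[-0.721,0.463,-0.309],"fingers":1}
    - {"dp":[-0.076,-0.053,-0.119],"turn":[-0.721,0.463,-0.309],"fingers":1}

```text
clock: 16.13
eef_pos: [677.3, -25.4, 238.7]
tcp_rot: [-2.553, 0.381, 2.93]
contact_force: [-0.7, 0.2, -1.9]
opening: 0.149
grasp_force: 69.4
```

Call:
play_rows:
  rows:
    - {"dp":[-0.076,-0.053,-0.119],"turn":[-0.721,0.463,-0.309],"fingers":1}
    - {"dp":[-0.076,-0.053,-0.119],"turn":[-0.721,0.463,-0.309],"fingers":1}
    - {"dp":[-0.076,-0.053,-0.119],"turn":[-0.721,0.463,-0.309],"fingers":1}
    - {"dp":[-0.076,-0.053,-0.119],"turn":[-0.721,0.463,-0.309],"fingers":1}
    - {"dp":[-0.076,-0.053,-0.119],"turn":[-0.721,0.463,-0.309],"fingers":1}

```text
clock: 16.55
eef_pos: [685.1, -26.5, 268.1]
tcp_rot: [-2.921, 0.096, 2.984]
contact_force: [1.0, 0.1, -1.0]
opening: 0.148
grasp_force: 69.3
```

Call:
play_rows:
  rows:
    - {"dp":[-0.076,-0.053,-0.119],"turn":[-0.721,0.463,-0.309],"fingers":1}
    - {"dp":[-0.076,-0.053,-0.119],"turn":[-0.721,0.463,-0.309],"fingers":1}
    - {"dp":[-0.076,-0.053,-0.119],"turn":[-0.721,0.463,-0.309],"fingers":1}
    - {"dp":[0,0,0],"turn":[0,0,0],"fingers":1}

```text
clock: 16.88
eef_pos: [694.2, -34.9, 283.3]
tcp_rot: [3.138, -0.058, 3.06]
contact_force: [-1.4, -0.9, -1.9]
opening: 0.149
grasp_force: 69.3
```

```bash
python3 - <<'E'
from plan import *
a=-4.6;h=np.array([491.5,-231,95.])+143*np.array([np.cos(np.radians(a)),np.sin(np.radians(a)),0])
go(pose(h+[0,0,50],a,0,0),9);s=r.sense();print(s['qpos'].round(2),s['eef_pos'],s['contact_force'])
E
```

```text
rows 9 dp [0.098, -0.589, 0.434] turn [0.004, -0.001, -0.001] total mm [  35.1 -212.3  155.8] deg [ 0.2 -0.  -0. ]
[-0.05  0.46  1.36  0.01  1.38 -1.55] [694.23480988 -34.89140102 283.26679215] [-1.38216956 -0.88721613 -1.94855003]
```

Call:
play_rows:
  rows:
    - {"dp":[0.098,-0.589,0.434],"turn":[0,0,0],"fingers":1}
    - {"dp":[0.098,-0.589,0.434],"turn":[0,0,0],"fingers":1}
    - {"dp":[0.098,-0.589,0.434],"turn":[0,0,0],"fingers":1}
    - {"dp":[0.098,-0.589,0.434],"turn":[0,0,0],"fingers":1}
    - {"dp":[0.098,-0.589,0.434],"turn":[0,0,0],"fingers":1}

```text
clock: 17.3
eef_pos: [658.1, -147.8, 195.6]
tcp_rot: [-3.14, -0.058, 3.062]
contact_force: [0.1, -0.5, -1.2]
opening: 0.149
grasp_force: 69.3
```

Call:
play_rows:
  rows:
    - {"dp":[0.098,-0.589,0.434],"turn":[0,0,0],"fingers":1}
    - {"dp":[0.098,-0.589,0.434],"turn":[0,0,0],"fingers":1}
    - {"dp":[0.098,-0.589,0.434],"turn":[0,0,0],"fingers":1}
    - {"dp":[0.098,-0.589,0.434],"turn":[0,0,0],"fingers":1}
    - {"dp":[0,0,0],"turn":[0,0,0],"fingers":1}

```text
clock: 17.72
eef_pos: [628.4, -242.1, 124.4]
tcp_rot: [-3.141, -0.063, 3.059]
contact_force: [-0.4, 1.2, -1.7]
opening: 0.15
grasp_force: 69.3
```

Call:
play_rows:
  rows:
    - {"dp":[0,0,0],"turn":[0,0,0],"fingers":1}
    - {"dp":[0,0,0],"turn":[0,0,0],"fingers":1}
    - {"dp":[0,0,0],"turn":[0,0,0],"fingers":1}

```text
clock: 17.97
eef_pos: [633.2, -238.9, 129.6]
tcp_rot: [3.142, -0.056, 3.062]
contact_force: [-0.1, 1.1, -2.3]
opening: 0.149
grasp_force: 69.3
```

```bash
python3 - <<'E'
from plan import *
import pickle
from rodfit import line
np.set_printoptions(precision=2,suppress=True)
D={n:grab(n) for n in('side','scene')};pickle.dump(D,open('d10.pkl','wb'));C=cur()
a=-4.6;h=np.array([491.5,-231,95.])+143*np.array([np.cos(np.radians(a)),np.sin(np.radians(a)),0])
go(pose(h,a,0,0),3)
for al in(-5,-3.3,-1.5):
    Ry=R.from_euler('y',al,degrees=True);W=[(C@np.r_[np.array(OFF)+Ry.apply([x,0,0]),1])[:3] for x in np.arange(143,57,-5)]
    print(al,'tip',W[0],proj(D['side'],W[:1]),proj(D['scene'],W[:1]))
    for n in('side',):
        s=D[n];pp=proj(s,W)
        try:k,m=line(s,pp);kk=np.polyfit(pp[:,0],pp[:,1],1);c=pp[:,0].mean();print(n,m,'meas',k[0],np.polyval(k,c),'pred',kk[0],np.polyval(kk,c))
        except Exception as e: print(n,e)
E
```

```text
rows 3 dp [-0.023, -0.028, 0.423] turn [-0.0, 0.008, 0.004] total mm [-2.7 -3.3 50.8] deg [-0.   0.1  0.1]
-5 tip [ 491.86 -227.91  141.21] [[362.36 298.94]] [[189.74 251.55]]
side 14 meas -0.6051373890088546 295.75571777288576 pred -0.3609850838129089 293.15559409134335
-3.3 tip [ 491.78 -227.9   145.46] [[362.46 298.15]] [[189.29 250.63]]
side 13 meas -0.5903481531663465 295.60365837569674 pred -0.34677385997721244 292.5943356515118
-1.5 tip [ 491.84 -227.91  149.95] [[362.62 297.29]] [[188.82 249.7 ]]
side 15 meas -0.5743846120022432 295.263757917462 pred -0.3315444404552674 291.9843343247044
```

Call:
play_rows:
  rows:
    - {"dp":[-0.023,-0.028,0.423],"turn":[0,0,0],"fingers":1}
    - {"dp":[-0.023,-0.028,0.423],"turn":[0,0,0],"fingers":1}
    - {"dp":[-0.023,-0.028,0.423],"turn":[0,0,0],"fingers":1}
    - {"dp":[0,0,0],"turn":[0,0,0],"fingers":1}
    - {"dp":[0,0,0],"turn":[0,0,0],"fingers":1}

```text
clock: 18.48
eef_pos: [632.2, -242.7, 78.0]
tcp_rot: [3.141, -0.057, 3.062]
contact_force: [0.2, -0.9, -1.1]
opening: 0.146
grasp_force: 69.3
```

Call:
play_rows:
  rows:
    - {"dp":[0,0,0],"turn":[0,0,0],"fingers":1}
    - {"dp":[0,0,0],"turn":[0,0,0],"fingers":1}
    - {"dp":[0,0,0],"turn":[0,0,0],"fingers":1}
    - {"dp":[0,0,0],"turn":[0,0,0],"fingers":1}
    - {"dp":[0,0,0],"turn":[0,0,0],"fingers":1}

```text
clock: 18.9
eef_pos: [632.7, -243.5, 78.9]
tcp_rot: [3.141, -0.055, 3.061]
contact_force: [-0.2, 0.5, -1.5]
opening: 0.149
grasp_force: 69.3
```

```bash
python3 - <<'E'
from plan import *
import pickle
np.set_printoptions(precision=2,suppress=True)
D={n:grab(n) for n in('side','scene')};pickle.dump(D,open('d11.pkl','wb'));D0=pickle.load(open('d0.pkl','rb'));C=cur()
a=-4.6;h=np.array([491.5,-231,95.])+143*np.array([np.cos(np.radians(a)),np.sin(np.radians(a)),0])
go(pose(h,a,0,0),1)
Ry=R.from_euler('y',AL,degrees=True);W=[(C@np.r_[np.array(OFF)+Ry.apply([x,0,0]),1])[:3] for x in np.arange(143,57,-5)]
print('tip',W[0],'x=58',W[-1])
for n in('side','scene'):
    pp=proj(D[n],W);df=np.abs(D[n]['pixels'].astype(int)-D0[n]['pixels']).max(2)
    print(n,'pred tip',pp[0],'end',pp[-1],'win',proj(D[n],[[491.5,-231,45]]))
    i0,j0=pp.min(0).astype(int)-[8,10];i1,j1=pp.max(0).astype(int)+[4,12]
    print('origin',i0,j0)
    for row in df[j0:j1:1,i0:i1:2]: print(''.join(' .:+#@'[min(5,v//20)] for v in row))
E
```

```text
rows 1 dp [-0.012, 0.028, -0.013] turn [0.005, 0.017, 0.001] total mm [-0.5  1.1 -0.5] deg [0.  0.1 0. ]
tip [ 490.86 -232.1    94.23] x=58 [ 575.58 -238.91   94.39]
side pred tip [361.43 309.03] end [392.16 298.23] win [[360.1  316.78]]
origin 353 288
......................
......................
......................
......................
....................  
................... .:
................... #+
................... @+
................... @#
........  ......... +#
.......   .......  .+@
..... ..   .....  :::@
......  .  .... .::::@
 .. .      ..  .:::  @
. . ...    .  .::.   +
. .... .. .. :::.  .. 
  ........::.:.  .... 
....... .:::..  ......
.....   ::::. ........
.....  .::.. .........
.... .:: ..  .........
.... ::.     .........
.... :.  .. ..........
.....  ....  .........
........... ..........
............. ........
............. ........
............  ........
.............. .......
............. ........
............  ........
.............. .......
............  ........
scene pred tip [192.78 261.62] end [204.71 288.64] win [[198.01 270.93]]
origin 184 251
::::+:+::+ :
::++::::...:
::++::. ...:
+++::. ... .
++::. ......
+:. ....... 
:. ... ...:.
... ...::::.
.....:++###:
....:+@@@@@#
...:+@@##@@@
..:+##+:+@@@
...:::..+@@@
.: ..  .+@@@
++ .   :#@@@
#+    .+@@@@
#.   .:#@@@@
#.  .:+@@@@@
#  ..+#@@@@@
+...+#@@@@@@
.::+#@@@@@@@
.####@@@@@@@
:@@@@@@@@@@@
:@@@@@@@@@@@
:@@@@@@@@@@@
:@@@@@@@@@@@
.#@@@@@@@@@@
.+@@@@@@@@@@
.:#@@@@@@@@+
..+#@@@@@@+:
..:+#@@@#+::
....+###+:::
....:::::.:.
............
............
.......... :
......... ::
.........::.
........:::.
::.....:+:::
.:::::++::::
. .::::+::::
..  ..::+:..
.:.  .:+:.  
 :.   .:. .+
 ......  .#@
 ..... .+#@@
 .::..:#@@@@
 ...:+@@@@@@
```

The rod is level to within about half a degree, with its tip 49 mm above the window centre, still and touching nothing. Handing in.

```bash
python3 -c "
from rig import r
print(r.sign_off())"
```

```text
the job is handed in; nothing more can be done
None
```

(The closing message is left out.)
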